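# Zero the gauge, then set a cover's gap with a spacer and hold it

## Robot

A 6-joint arm with a two-finger parallel gripper is mounted at the origin on the work surface. World frame = base frame: x ahead of the robot, y to its left, z up, the work surface at z = 0. Lengths are in m, angles in degrees, forces in N, time in s.
With the tool pointing down it reaches from about 0.4 to 0.825 m from the base axis. Payload 7 kg.
Tool frame: the origin (TCP) lies at the very end of the fingers, on their centre line; the grasp point (between the pads) lies 19 mm behind it (ctrl.tcp_to_grasp is the distance from the TCP to the grasp point, in m); z points along the fingers, y is the direction in which the jaws open and shut (so a half turn about z gives the same grasp; the last joint's range is limited). The gripper opens to 88 mm and grips with 3 to 60 N. Pads are 19 mm wide; open, the fingers measure 130 mm over their backs; the gripper's body (78 mm by 193 mm) begins 47 mm behind the grasp point.
Start: joints at [87.095, 20.546, 0.682, 0, -70.136, -16.507], TCP at [0.224, 0.637, 0.227] pointing down, gripper open.
Joint ranges: [-176.03, 176.03], [-82.01, 121.73], [-58.28, 71.71], [-173.87, 95.51], [-174.79, -0.11], [-173.66, 173.66]. Speed limits (degrees/s): [136.94, 136.94, 172.46, 180, 180, 180].

## Interface

Orientations are given as [roll, pitch, yaw] about the fixed x, y, z axes, in that order (R = Rz(yaw) Ry(pitch) Rx(roll)).
In Python, from plant import ctrl gives the robot as it stands.
- The arm moves only by the tool jog_arm, never from a script. Its argument "commands" is a list of rows, each an object of numbers: "x", "y", "z": the shift along the tool's x, y, z in cm; "roll": the turn about the tool's z in rad. In form: [{"x": .., "y": .., "z": .., "roll": ..}, ...]. A call has 1 to 12 rows; each row shifts and turns the commanded pose from where the row before left it, along the tool's axes as they then stand; what a row does not reach is not made up. A row lasts 1/10 s, in which the tool goes at most 50 mm and 8.59 degrees, less where a joint would pass 70% of its speed; a pose out of reach is approached as far as the arm can. A call is refused whole if a number of a shift passes 5 or a number of a turn 0.15, either way. A call with a gripper value outside its range is refused whole. "gripper" is the finger opening in cm, from 0 to 8.76, set as the call begins (left out, the last holds). The fingers move at their own pace and stop on an object; the grip force is fixed at half the most. Time passes only in rows, so rows that do not move let the fingers close. It gives the time, the measured TCP pose, the force and the opening at its end, in the units of the state.
- ctrl.get_obs(): the state, without advancing time (a new reading comes with each control period).
- ctrl.snapshot(name): name is "side" or "top"; returns a dict with "image" (420x560x3 uint8, red, green, blue), "mtx" (3x3 intrinsics, pixels), "position" and "orientation" of the camera in the world. Camera axes: x right, y up, looking along -z (the intrinsics and any distortion apply to the point x, -y, -z); pixel columns grow to the right and rows downward; lengths in m; the calibration is good to about 2 mm. A picture is of the moment at which its call begins. There is no depth.
- ctrl.close_job(): hands the job in, once; it reports no verdict.
Trained networks look in the newest picture that a camera, given by its name, has taken for a name from the list of things; names that differ only in an ending like _2 or _b are one class to them, and where a whole thing is asked for, a point or a joint stands for the part that bears it (a point fixed in the world has none). Each returns a list of dicts, best first, with "confidence" (0 to 1); they miss things now and then, are a little off and sometimes report something else, mostly with a low value. They report only what shows in the picture. A call takes as long as a camera call. They do not tell look-alikes from the thing itself.
- ctrl.search_frame(camera, query): "position" ([column, row] as shares, 0 to 1, of the picture: columns of its width, rows of its height, amid what is visible of it).
- ctrl.regions_of(camera, query): "mask" (420x560 bool, what is visible of it) and "position" ([column, row] as shares, 0 to 1, of the picture: columns of its width, rows of its height, amid what is visible of it).
The state is a dict: "clock": time; "joint_pos": joint angles; "qvel": joint speeds; "tau": joint torques, N m; "tool_pos": TCP position; "orientation": TCP orientation; "force": force on the tool from outside, world axes, zero at the start; "moment": the same for the moment, N m; "opening": finger opening in m.
Only numpy, scipy, OpenCV 4.12 (cv2) and the standard library are available. Lean on these libraries where they do the work, as an engineer would, in place of code of your own. Each camera call takes 0.05 s, during which the arm holds its last target.

## Task

Zero the gauge by pushing its small recessed button all the way in with the tip of the stylus while the sprung cover on the jig is still at rest, and stand the stylus back in its wooden stand. Then lower the spacer upright, foot down onto the bed, into the one gap between the cover and the three stop blocks that is wide enough for it (at the short block), and let go of it. Finally push the cover by its upright rib until it is pressed firmly against the spacer and the spacer against the block, and finish while still holding it pressed there, leaving the loose shell, jar and screwdriver where they are.

Things in the scene. Friction and masses are not known exactly. Their poses are not given: they have to be found in the camera images.
- stylus_grip (a point): Centre of the square black handle (14 x 14 mm, 56 mm long) of a stylus that hangs upright in its stand. Below the handle: a steel flange 22 mm across and 4 mm thick, then a steel shaft 8 mm across and 45 mm long. The tip is 77 mm below this point. Handle axis = z, handle faces square to its x and y. About 50 g.
- stylus_tip (a point): The lower end of the stylus shaft (5 mm across, tapered to 8 mm within 3 mm), 77 mm below the handle's centre.
- stand_hole (a point): Centre of the mouth of the hole (14 mm across, through) in the top of a fixed dark wooden block 56 x 56 x 50 mm. The stylus shaft hangs in it, the flange resting on the block's top, the tip 45 mm below this point, 5 mm above the table.
- zero_mouth (a point): Centre of the mouth of a round recess 16 mm across in the flat top (34 mm above the table) of a fixed grey gauge readout, 80 x 60 x 34 mm. The button's top lies 8 mm below this point, too deep for a finger. The gauge's body reaches 22 mm from this point towards its -x, 58 mm towards its +x (display side).
- zero (a joint): The recessed round white button (13 mm across): 0 = out, 0.004 m = fully in; a spring resists with 1 N rising to 4 N.
- spacer_grip (a point): Centre of the grip of the loose grey spacer, 64 mm above its underside. The spacer stands upright on the table; its foot is a block 16 mm thick (along its x), 36 mm wide (y) and 36 mm high; above it the grip is 12 mm thick (x), 26 mm wide (y), from 36 to 85 mm above the underside. A half turn about z makes no difference; gripped across its 12 mm thickness it hangs steadiest. About 70 g.
- spacer_foot (a point): Centre of the spacer's underside (64 mm below spacer_grip); same axes.
- cover_rib (a point): Centre of the upright rib on the cream cover that slides on the fixed jig. Rib 8 mm thick (x), 64 mm wide (y); its top 17 mm above this point, the cover's flat top 22 mm below. This point: 50 mm above the table. The cover slides only along +x of this frame, to the stop blocks; its straight leading edge is 80 mm ahead (+x), 176 mm wide; its rear 30 mm behind, the bed's (10 mm high) 55 mm behind.
- cover (a joint): How far the cover has slid towards the stop blocks: 0 = at rest, up to 0.0115 m. A spring pushes it back with 3 N at rest and 5 N at 8 mm. With the spacer properly pinched between cover and short block it reads 0.008 m.
- short_stop_face (a point): Lower edge of the front face (middle of its width) of the short stop block, on the bed's surface 10 mm above the table. +x points away from the cover, so the gap lies on the -x side; axes parallel to cover_rib's. Block 56 mm wide (y), 22 mm high. With the cover at rest the gap here is 24 mm wide; at the two long blocks it is 12 mm. The three blocks stand side by side, 60 mm apart, in any order.
- long_stop1_face (a point): The same point on one of the two long stop blocks (56 mm wide, 22 mm high, front face 12 mm nearer to the cover): gap 12 mm, too narrow for the spacer.
- long_stop2_face (a point): The same point on the other long stop block.
- shell: Bystander: loose cream housing shell, an open box 110 x 80 x 28 mm; origin at the centre of its underside.
- screw_jar: Bystander: loose jar 52 mm across, 42 mm high; origin at the centre of its underside.
- screwdriver: Bystander: loose screwdriver 190 mm long lying on the table; origin under its middle.
Not all that is in view belongs to the job. Of the things shaped like the part that bears spacer_grip, the grey one is meant.

How it is judged:
By the outcome, as a careful person would: the job done as asked, in the order asked, and still so for the second after the job is handed in, while the arm keeps its last pose, push and grip.
It also fails if it takes over 67 s, if anything falls off the work surface, if the arm or the gripper's body presses on something with over 40 N, if the wrist force passes 120 N, or if a joint passes its speed limit or range.

## Working session

There is one attempt and no reset: what is moved stays moved. The work goes in short steps, Python scripts to look and compute and a tool call to move; the robot and the scene stay as the last step left them, time stands still between calls to the robot, and variables do not carry over. Pictures are saved under pics/ and viewed, and the job is handed in when it is done.

Besides the shell and the picture viewer there is one more tool, called after "Request:" as a command line: name --argument value ..., lists and objects as JSON in quotes. jog_arm: Moves the arm, as the interface text tells. Its arguments: {"type":"object","properties":{"commands":{"type":"array"},"gripper":{"type":"number"}},"required":["commands"]}

```bash
ls; mkdir -p pics
python3 - <<'E'
from plant import ctrl
import cv2
o=ctrl.get_obs();print(o)
for n in("top","side"):
    s=ctrl.snapshot(n);cv2.imwrite(f"pics/{n}0.png",s["image"][:,:,::-1]);print(n,s["mtx"],s["position"],s["orientation"],[k for k in s])
print(ctrl.tcp_to_grasp)
E
```

```text
pics
{'clock': 0.0, 'joint_pos': array([ 8.70937682e+01,  2.05919134e+01,  6.33680070e-01, -1.99188358e-02,
       -7.01350222e+01, -1.65065254e+01]), 'qvel': array([-0.05664459, -0.00549915, -0.04954591, -0.02897682,  0.00800836,
        0.03035993]), 'tau': array([-1.14636114e-03, -5.82713807e+01,  2.93058622e+01,  6.99699238e+00,
        6.87793960e-03, -1.59854899e-04]), 'tool_pos': array([0.22421893, 0.63615731, 0.2256172 ]), 'orientation': array([ 1.79905267e+02, -8.54552952e-03, -1.94195339e+01]), 'force': array([ 0.43676405,  0.97229593, -0.91254586]), 'moment': array([ 0.00897457,  0.0171644 , -0.04573734]), 'opening': 0.08803601276155333}
top [[401.13441861   0.         281.05941591]
 [  0.         401.13441861 204.89196122]
 [  0.           0.           1.        ]] [ 0.3720969  -0.01870312  1.00873208] [  9.33968829  -0.74903661 -89.79590837] ['image', 'mtx', 'position', 'orientation']
side [[406.82247096   0.         283.55887083]
 [  0.         406.82247096 210.03951015]
 [  0.           0.           1.        ]] [ 0.17429356 -0.62764042  0.65160458] [ 52.02160272   0.79032161 -31.57242158] ['image', 'mtx', 'position', 'orientation']
0.0188
```

View pics/top0.png

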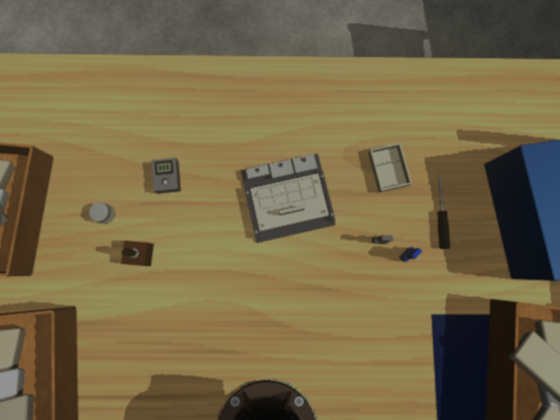

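View pics/side0.png

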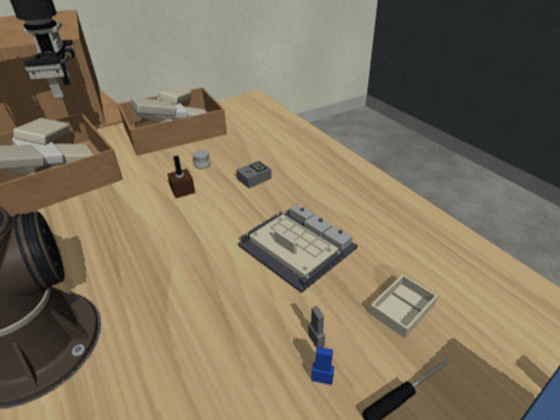

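```bash
cat > h.py <<'E'
import numpy as np, cv2, pickle
from scipy.spatial.transform import Rotation as R
from plant import ctrl
def snap(n,save=None):
    s=ctrl.snapshot(n)
    if save: cv2.imwrite(f"pics/{save}.png",s["image"][:,:,::-1])
    pickle.dump(s,open(f"last_{n}.pkl","wb"))
    return s
def last(n): return pickle.load(open(f"last_{n}.pkl","rb"))
def Rm(s): return R.from_euler("xyz",s["orientation"],degrees=True).as_matrix()
def proj(s,P):
    P=np.atleast_2d(P); c=(P-s["position"])@Rm(s); c=c*[1,-1,-1]
    u=c@s["mtx"].T; return u[:,:2]/u[:,2:]
def ray(s,uv):
    d=np.linalg.inv(s["mtx"])@np.array([uv[0],uv[1],1.]); return Rm(s)@(d*[1,-1,-1])
def onz(s,uv,z):
    d=ray(s,uv);p=np.array(s["position"]);return p+d*(z-p[2])/d[2]
def tri(s1,uv1,s2,uv2):
    A=[];b=[]
    for s,uv in((s1,uv1),(s2,uv2)):
        d=ray(s,uv);d/=np.linalg.norm(d);M=np.eye(3)-np.outer(d,d);A.append(M);b.append(M@s["position"])
    return np.linalg.lstsq(np.vstack(A),np.hstack(b),rcond=None)[0]
def crop(s,c,r,w,h,k,name):
    im=s["image"][r:r+h,c:c+w,::-1]
    cv2.imwrite(f"pics/{name}.png",cv2.resize(im,None,fx=k,fy=k,interpolation=cv2.INTER_CUBIC))
E
python3 - <<'E'
from h import *
S={n:snap(n) for n in("top","side")}
for q in "stylus_grip stylus_tip stand_hole zero_mouth spacer_grip spacer_foot cover_rib short_stop_face long_stop1_face".split():
    P={}
    for n in S:
        r=ctrl.search_frame(n,q)[:4]
        P[n]=[(np.array(d["position"])*[560,420]) for d in r]
        print(q,n,[(p.round(1).tolist(),round(d["confidence"],2)) for p,d in zip(P[n],r)])
    if P["top"] and P["side"]:
        p=tri(S["top"],P["top"][0],S["side"],P["side"][0]);print("   ",p.round(4))
t=S["top"];s=S["side"]
crop(t,230,145,115,105,7,"tjig");crop(t,80,140,115,130,4.5,"tleft");crop(t,340,130,120,130,4.5,"tright")
crop(s,235,195,125,95,6,"sjig");crop(s,150,135,130,70,6,"sleft");crop(s,290,290,70,100,6,"sright")
E
```

```text
stylus_grip top []
stylus_grip side [([178.9, 166.5], 0.67), ([314.6, 226.6], 0.2)]
stylus_tip top [([132.3, 250.7], 0.69), ([389.8, 168.8], 0.55), ([139.9, 252.2], 0.36)]
stylus_tip side [([178.0, 169.3], 0.48)]
    [0.4145 0.3147 0.0698]
stand_hole top [([139.6, 253.1], 0.92)]
stand_hole side [([181.9, 183.2], 0.7)]
    [0.4135 0.3112 0.0267]
zero_mouth top [([168.1, 176.3], 0.57)]
zero_mouth side [([253.8, 173.0], 0.86), ([199.1, 158.4], 0.57)]
    [0.6053 0.2522 0.0248]
spacer_grip top [([409.1, 251.8], 0.54), ([379.7, 238.8], 0.48)]
spacer_grip side [([316.4, 327.2], 0.75), ([321.7, 366.3], 0.6)]
    [ 0.4161 -0.3168  0.111 ]
spacer_foot top [([408.2, 251.5], 0.79), ([386.0, 237.9], 0.71)]
spacer_foot side [([312.7, 328.2], 0.73), ([322.3, 369.9], 0.59)]
    [ 0.4142 -0.3145  0.1082]
cover_rib top [([291.3, 202.4], 0.76)]
cover_rib side [([291.1, 244.4], 0.67)]
    [ 0.5383 -0.0556  0.0242]
short_stop_face top [([255.0, 170.9], 0.77)]
short_stop_face side [([300.6, 212.3], 0.59), ([179.3, 168.5], 0.54)]
    [0.6215 0.0352 0.0202]
long_stop1_face top [([304.3, 162.7], 0.94)]
long_stop1_face side [([334.4, 239.3], 0.73)]
    [ 0.6401 -0.0878  0.016 ]
```

View pics/tjig.png

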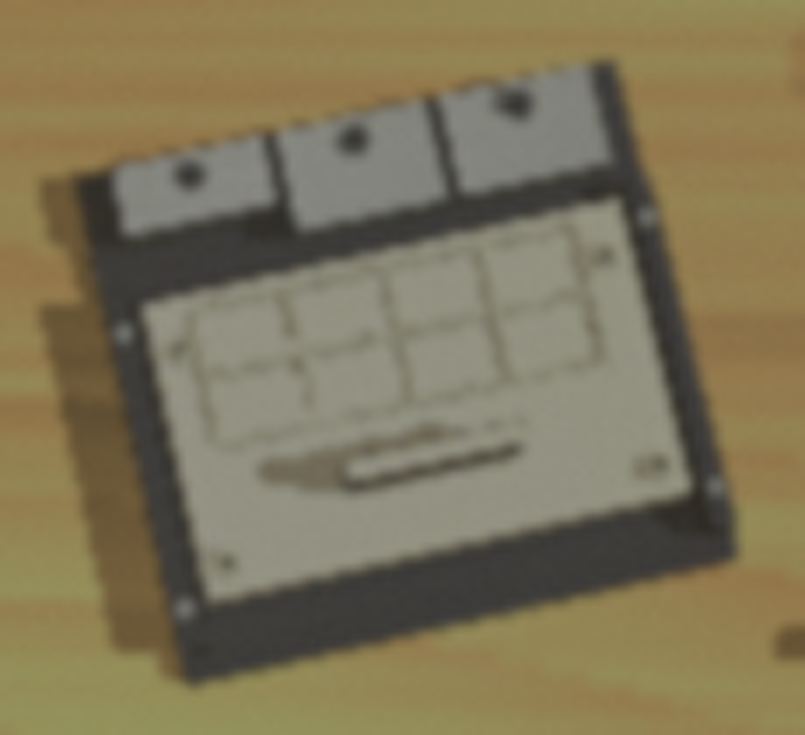

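View pics/sjig.png

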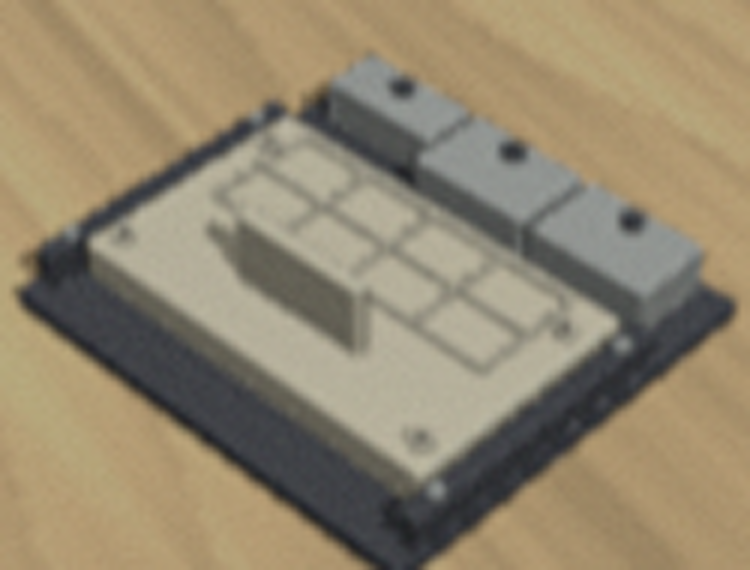

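View pics/tleft.png

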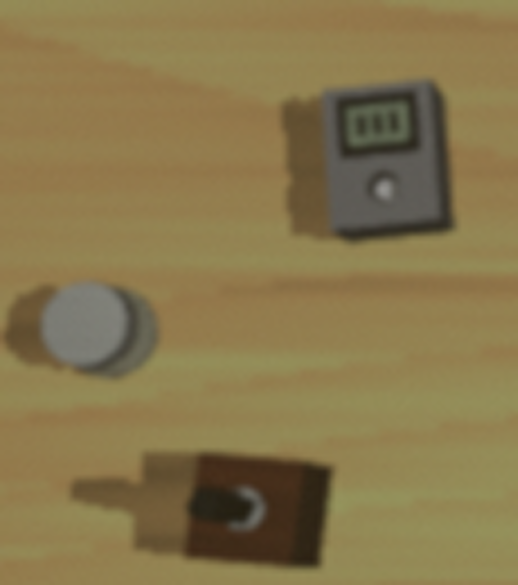

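View pics/tright.png

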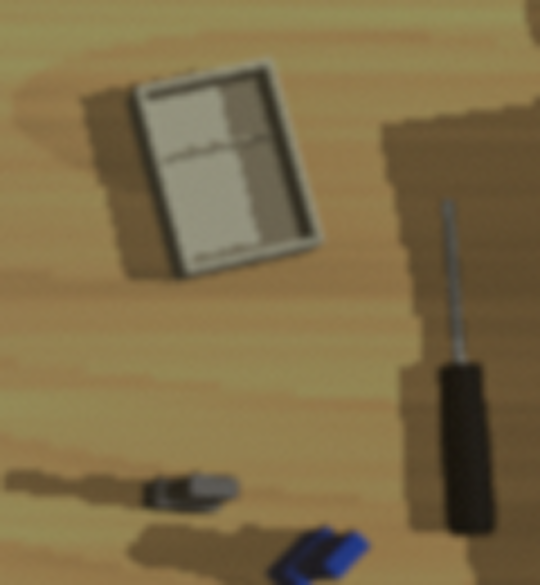

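View pics/sleft.png

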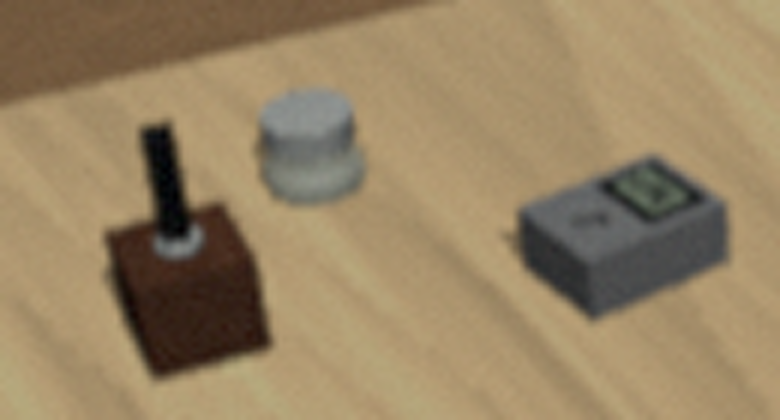

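View pics/sright.png

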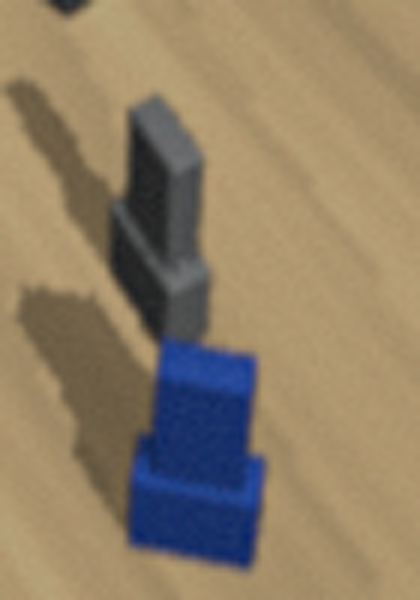

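```bash
cat > fit.py <<'E'
from h import *
from scipy.optimize import least_squares
S={n:last(n) for n in("top","side")}
def c(px,k,o): return np.array(px,float)/k+np.array(o)-0.5+0.5/k*1
T=lambda p,k,o:c(p,k,o)
def jt(x,y):return("top",T((x,y),7,(230,145)))
def js(x,y):return("side",T((x,y),6,(235,195)))
def lt(x,y):return("top",T((x,y),4.5,(80,140)))
def ls(x,y):return("side",T((x,y),6,(150,135)))
def rt(x,y):return("top",T((x,y),4.5,(340,130)))
def rs(x,y):return("side",T((x,y),6,(290,290)))
O={}
O["jig"]=([0.53,-0.05,0.2],[
((.08,.088,.028),jt(140,305)),((.08,-.088,.028),jt(622,197)),((-.03,-.088,.028),jt(692,497)),((-.03,.088,.028),jt(207,603)),
((.08,.088,.028),js(285,115)),((-.03,.088,.028),js(90,243)),((-.03,-.088,.028),js(408,483)),((.08,-.088,.028),js(618,325)),
((.104,.088,.032),jt(122,238)),((.092,.028,.032),jt(292,232)),((.092,-.028,.032),jt(450,195)),((.092,-.032,.032),jt(460,195)),((.092,-.088,.032),jt(612,160)),
((.104,.088,.032),js(330,93)),((.092,.028,.032),js(421,155)),((.092,-.032,.032),js(528,235)),((.092,-.088,.032),js(643,290)),
((0.004,-.032,.067),js(362,290)),((-.004,-.032,.067),js(352,293)),((-0.004,.032,.067),js(238,222))])
O["gauge"]=([0.6,.25,0.],[((.058,.03,.034),lt(322,92)),((.058,-.03,.034),lt(433,80)),((-.022,-.03,.034),lt(443,224)),((-.022,.03,.034),lt(333,236)),((0,0,.030),lt(383,186)),
((-.022,.03,.034),ls(520,210)),((.058,.03,.034),ls(650,155)),((.058,-.03,.034),ls(727,203)),((-.022,-.03,.034),ls(593,262)),((0,0,.034),ls(591,219))])
h=.028
O["stand"]=([.41,.31,0.],[((h,h,.05),lt(200,455)),((h,-h,.05),lt(303,462)),((-h,-h,.05),lt(293,563)),((-h,h,.05),lt(187,557)),
((-h,h,.05),ls(107,235)),((h,h,.05),ls(220,205)),((h,-h,.05),ls(250,255)),((-h,-h,.05),ls(130,285)),((-h,-h,0),ls(155,377)),((h,-h,0),ls(270,345)),
((0,0,.054),ls(180,243)),((0,0,.11),ls(157,127))])
a,b=.006,.013
O["spacer"]=([.43,-.26,0.],[((a,b,.085),rs(155,95)),((-a,b,.085),rs(130,110)),((-a,-b,.085),rs(180,170)),((a,-b,.085),rs(203,155)),
((-.008,.018,.036),rs(113,203)),((-.008,-.018,.036),rs(168,278)),((.008,-.018,.036),rs(210,264)),((-.008,-.018,0),rs(160,345)),
((a,-b,.085),rt(238,475)),((a,b,.085),rt(193,478)),((-a,-b,.085),rt(235,493)),((-a,b,.085),rt(190,500)),((-.008,.018,0),rt(147,508)),((.008,.018,.0),rt(145,484))])
def W(p,P):
    P=np.atleast_2d(P);cs,sn=np.cos(p[2]),np.sin(p[2])
    return np.c_[p[0]+cs*P[:,0]-sn*P[:,1],p[1]+sn*P[:,0]+cs*P[:,1],P[:,2]]
def res(p,pts): return np.concatenate([proj(S[n],W(p,P))[0]-uv for P,(n,uv) in pts])
if __name__=="__main__":
    B={}
    for k,(p0,pts) in O.items():
        for sel in(("top","side"),("top",),("side",)):
            q=[x for x in pts if x[1][0] in sel]
            r=least_squares(res,p0,args=(q,),loss="soft_l1")
            print(k,sel,r.x[:2].round(4),np.degrees(r.x[2]).round(2),"rms",np.sqrt(np.mean(res(r.x,q)**2)).round(2))
            if len(sel)==2:
                B[k]=r.x; print(np.c_[res(r.x,q).reshape(-1,2)].round(1).tolist())
    pickle.dump(B,open("poses.pkl","wb"))
E
python3 fit.py
```

```text
jig ('top', 'side') [ 0.5174 -0.0567] 12.98 rms 1.15
[[0.3, -0.1], [-0.0, 0.3], [0.5, -0.2], [0.1, 0.3], [0.4, -0.2], [-1.0, -0.4], [1.4, -0.9], [0.4, -0.6], [0.7, -0.1], [1.0, 0.2], [0.3, 0.8], [0.4, 0.4], [0.4, 0.7], [-0.3, -2.1], [-1.2, 0.5], [-0.0, -1.2], [-0.2, 1.2], [1.2, -3.4], [0.2, -2.1], [-1.4, -4.0]]
jig ('top',) [ 0.5181 -0.056 ] 13.2 rms 0.3
jig ('side',) [ 0.5155 -0.0592] 12.51 rms 1.25
gauge ('top', 'side') [0.5901 0.2565] 7.36 rms 0.45
[[0.1, 0.1], [-0.5, -0.0], [-0.1, -0.9], [0.0, -0.7], [0.9, 0.7], [-0.7, -0.1], [0.5, -0.4], [0.1, -0.0], [-0.7, 0.2], [-0.1, 0.1]]
gauge ('top',) [0.5897 0.2568] 6.74 rms 0.49
gauge ('side',) [0.5905 0.2559] 8.71 rms 0.28
stand ('top', 'side') [0.4127 0.3165] -4.02 rms 0.69
[[-0.2, -0.5], [0.4, -0.3], [-0.4, 1.0], [-0.6, 0.6], [-0.9, -0.7], [0.2, -1.0], [1.3, 0.4], [0.8, 1.1], [0.0, 1.0], [0.7, 0.6], [-0.4, -1.1], [-0.2, 0.3]]
stand ('top',) [0.4133 0.3161] -3.01 rms 0.48
stand ('side',) [0.4129 0.3178] -5.52 rms 0.72
spacer ('top', 'side') [ 0.4487 -0.2761] -2.03 rms 1.03
[[0.5, -0.9], [-1.2, -0.6], [-1.2, 0.1], [0.9, -0.4], [-1.5, -0.3], [0.3, 2.1], [0.9, 0.5], [0.9, 2.8], [0.4, 0.1], [-0.8, -1.0], [1.1, 1.3], [-0.1, -0.7], [-1.3, 0.8], [-0.9, -0.2]]
spacer ('top',) [ 0.4491 -0.2769] 1.4 rms 0.79
spacer ('side',) [ 0.4489 -0.2758] -3.25 rms 1.12
```

```bash
cat > ov.py <<'E'
from fit import *
import sys
B=pickle.load(open("poses.pkl","rb"))
def box(x0,x1,y0,y1,z0,z1):
    P=np.array([(x,y,z) for x in(x0,x1) for y in(y0,y1) for z in(z0,z1)])
    return [(P[i],P[i^m]) for i in range(8) for m in(1,2,4) if i<i^m]
M={"jig":box(-.03,.08,-.088,.088,.01,.028)+box(-.004,.004,-.032,.032,.028,.067)+box(.104,.13,.032,.088,.01,.032)+box(.092,.13,-.028,.028,.01,.032)+box(.092,.13,-.088,-.032,.01,.032),
"gauge":box(-.022,.058,-.03,.03,0,.034),"stand":box(-h,h,-h,h,0,.05)+box(-.007,.007,-.007,.007,.054,.11),
"spacer":box(-.008,.008,-.018,.018,0,.036)+box(-.006,.006,-.013,.013,.036,.085)}
V={"jig":{"top":(230,145,115,105,7),"side":(235,190,125,100,6)},"gauge":{"top":(140,145,55,60,7),"side":(225,150,60,50,7)},
"stand":{"top":(100,230,65,50,7),"side":(160,145,50,60,7)},"spacer":{"top":(360,220,50,40,8),"side":(295,295,50,60,8)}}
def draw(k,n,p,name,S=S):
    c0,r0,w,hh,f=V[k][n]
    im=cv2.resize(S[n]["image"][r0:r0+hh,c0:c0+w,::-1],None,fx=f,fy=f,interpolation=cv2.INTER_CUBIC)
    im=np.clip(im*1.6,0,255).astype(np.uint8)
    for a,b in M[k]:
        q=(proj(S[n],W(p,np.array([a,b])))-[c0,r0]+.5)*f
        cv2.line(im,*[tuple(int(v) for v in np.round(x*16)) for x in q],(0,0,255),1,cv2.LINE_AA,4)
    return im
if __name__=="__main__":
    for k in M:
        for n in("top","side"):
            cv2.imwrite(f"pics/ov_{k}_{n}.png",draw(k,n,B[k],0))
E
python3 ov.py
python3 - <<'E'
import cv2,numpy as np
def st(ns,o):
    ims=[cv2.imread(f"pics/ov_{n}.png") for n in ns]
    H=max(i.shape[0] for i in ims)
    cv2.imwrite(f"pics/{o}.png",np.hstack([cv2.copyMakeBorder(i,0,H-i.shape[0],0,6,cv2.BORDER_CONSTANT) for i in ims]))
st(["gauge_top","gauge_side"],"ovg");st(["stand_top","stand_side"],"ovs");st(["spacer_top","spacer_side"],"ovp")
E
```

```text
(no output)
```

View pics/ov_jig_top.png

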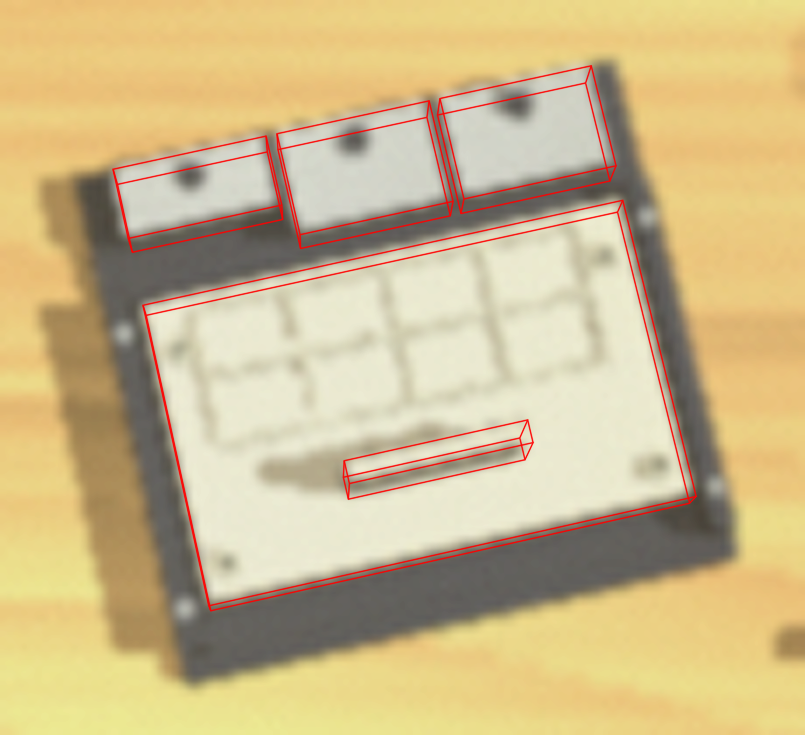

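View pics/ov_jig_side.png

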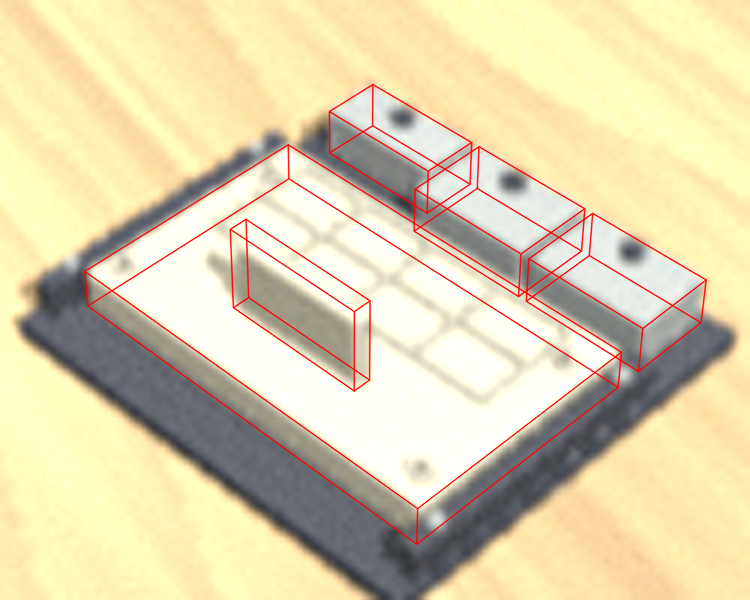

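View pics/ovg.png

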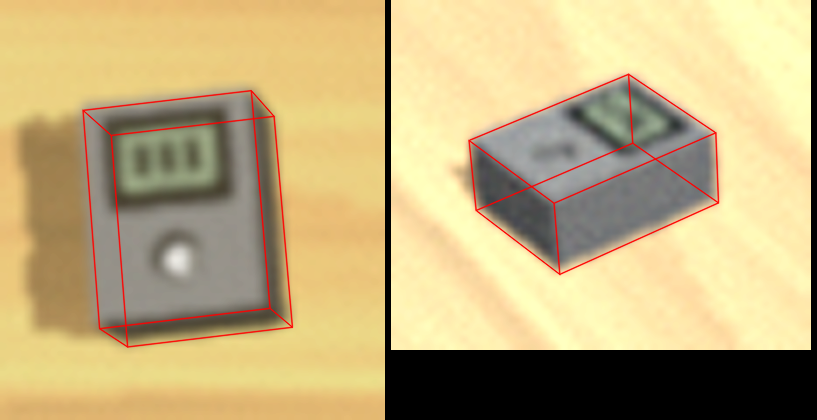

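View pics/ovs.png

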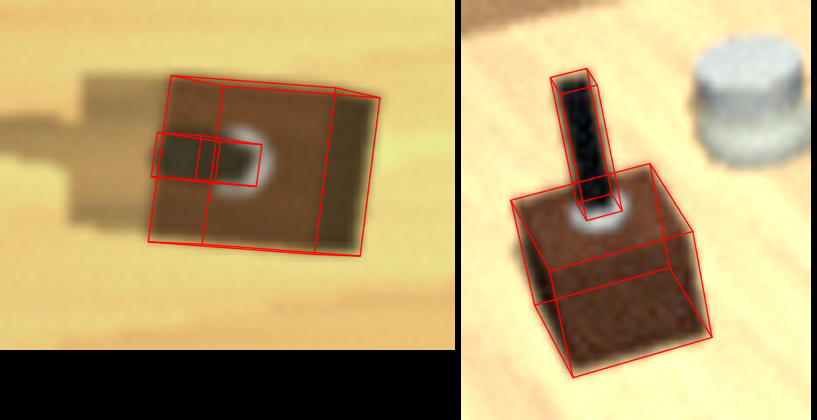

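View pics/ovp.png

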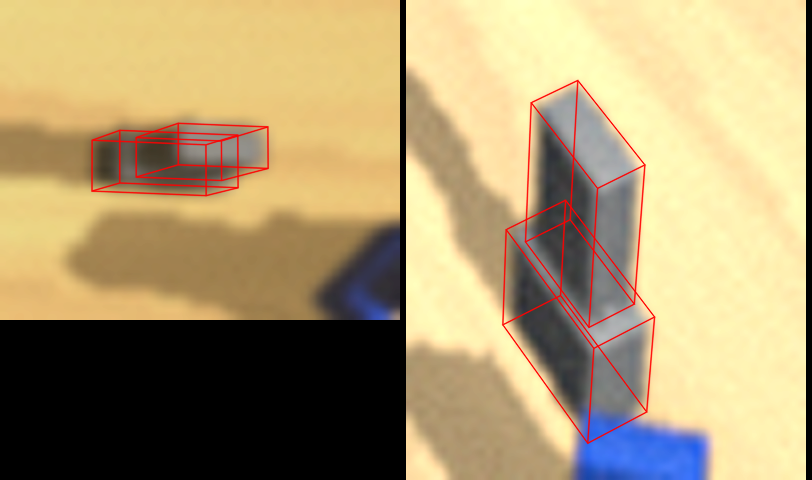

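```bash
cat > mv.py <<'E'
import sys,numpy as np
from plant import ctrl
def plan(x,y,z,yaw,n=None):
    o=ctrl.get_obs();p=o["tool_pos"];cy=o["orientation"][2]
    dy=(yaw-cy+180)%360-180
    d=np.array([x,y,z])-p;a=np.radians(yaw)
    t=np.array([np.cos(a)*d[0]+np.sin(a)*d[1],np.sin(a)*d[0]-np.cos(a)*d[1],-d[2]])*100
    print("t",o["clock"].__round__(2),"tcp",p.round(4),"ori",o["orientation"].round(2),"F",o["force"].round(1),"op",round(o["opening"]*100,2))
    print("roll total",round(-np.radians(dy),3),"then shift cm",t.round(2),"norm",np.linalg.norm(t).round(1))
if __name__=="__main__": plan(*map(float,sys.argv[1:5]))
E
python3 mv.py 0.413 0.3165 0.17 -4
```

```text
t 1.1 tcp [0.2243 0.6366 0.2266] ori [180.    -0.   -19.41] F [-1.1  0.2 -0.3] op 8.78
roll total -0.269 then shift cm [21.05 30.62  5.66] norm 37.6
```

Request:
jog_arm --commands '[{"roll":-0.135},{"roll":-0.134},{"x":2.34,"y":3.4,"z":0.6},{"x":2.34,"y":3.4,"z":0.6},{"x":2.34,"y":3.4,"z":0.6},{"x":2.34,"y":3.4,"z":0.6},{"x":2.34,"y":3.4,"z":0.6},{"x":2.34,"y":3.4,"z":0.6},{"x":2.34,"y":3.4,"z":0.6},{"x":2.34,"y":3.4,"z":0.6},{"x":2.34,"y":3.4,"z":0.6}]' --gripper 6

```text
validation failed for argument at $.co...
```

Request:
jog_arm --commands '[{},{},{}]'

```text
validation failed for argument at $.co...
```

```bash
python3 mv.py 0.413 0.3165 0.063 -4
python3 - <<'E'
from h import *
t=snap("top");s=snap("side")
crop(t,80,190,130,110,4,"a_t");crop(s,120,80,120,120,5,"a_s")
E
```

```text
t 1.1 tcp [0.2243 0.6366 0.2266] ori [180.    -0.   -19.41] F [-1.1  0.2 -0.3] op 8.78
roll total -0.269 then shift cm [21.05 30.62 16.36] norm 40.6
```

View pics/a_s.png

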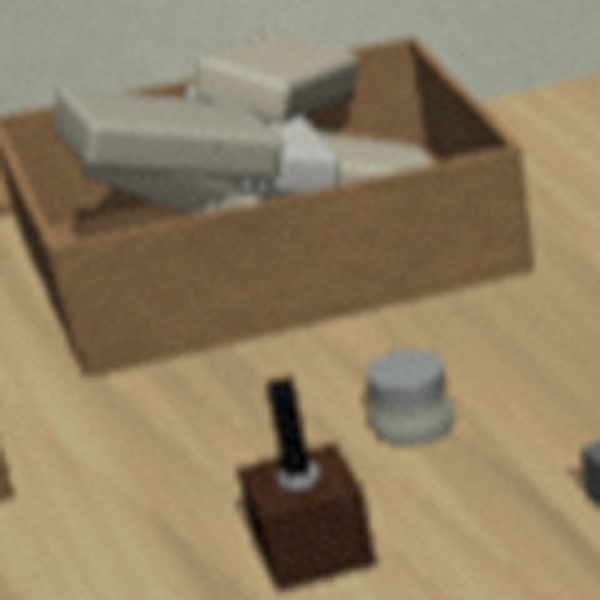

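View pics/a_t.png

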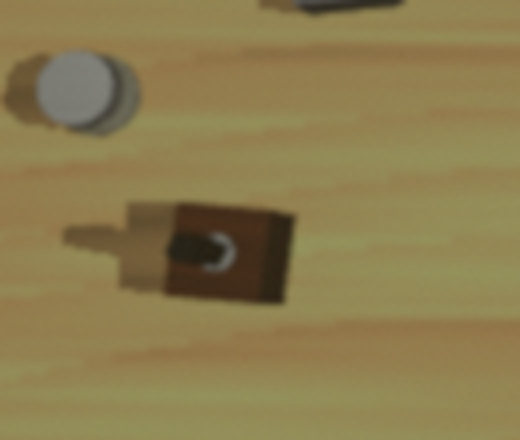

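All four keys are needed in each row; nothing moved. There are boxes near the path, so I keep the height first.

Request:
jog_arm --commands '[{"x":0,"y":0,"z":0,"roll":-0.135},{"x":0,"y":0,"z":0,"roll":-0.134},{"x":2.34,"y":3.4,"z":0,"roll":0},{"x":2.34,"y":3.4,"z":0,"roll":0},{"x":2.34,"y":3.4,"z":0,"roll":0},{"x":2.34,"y":3.4,"z":0,"roll":0},{"x":2.34,"y":3.4,"z":0,"roll":0},{"x":2.34,"y":3.4,"z":1.1,"roll":0},{"x":2.34,"y":3.4,"z":1.5,"roll":0},{"x":2.34,"y":3.4,"z":1.5,"roll":0},{"x":2.34,"y":3.4,"z":1.5,"roll":0},{"x":0,"y":0,"z":0,"roll":0}]' --gripper 6

```text
clock: 2.4
tool_pos: [0.4135, 0.3121, 0.1687]
orientation: [179.8, 0.1, -4.2]
force: [-0.0, 0.6, -0.4]
opening: 0.0595
```

Request:
jog_arm --commands '[{"x":0,"y":0,"z":0,"roll":0},{"x":0,"y":0,"z":0,"roll":0}]'

```text
clock: 2.6
tool_pos: [0.4133, 0.3174, 0.1711]
orientation: [-180.0, -0.0, -4.0]
force: [-0.5, 0.4, -0.4]
opening: 0.0601
```

```bash
python3 mv.py 0.413 0.3165 0.063 -4
python3 - <<'E'
from h import *
t=snap("top");s=snap("side")
crop(t,80,190,130,110,4,"b_t");crop(s,120,80,120,120,5,"b_s")
E
```

```text
t 2.6 tcp [0.4133 0.3174 0.1711] ori [-1.7995e+02 -4.0000e-02 -3.9900e+00] F [-0.5  0.4 -0.4] op 6.01
roll total 0.0 then shift cm [-0.02  0.09 10.81] norm 10.8
```

View pics/b_s.png

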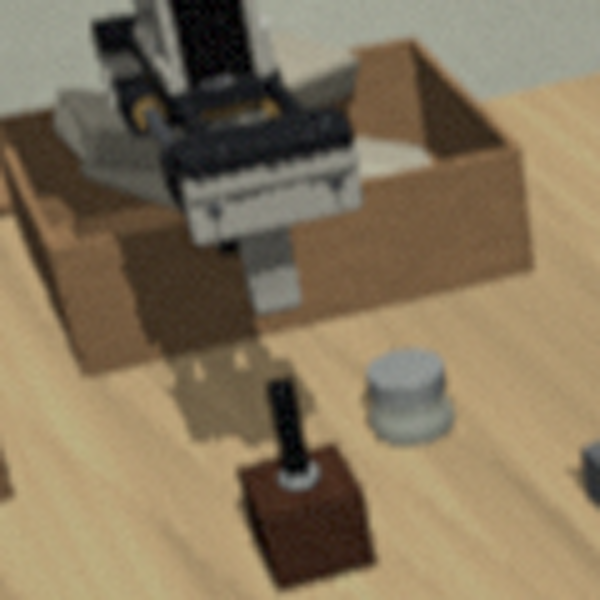

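View pics/b_t.png

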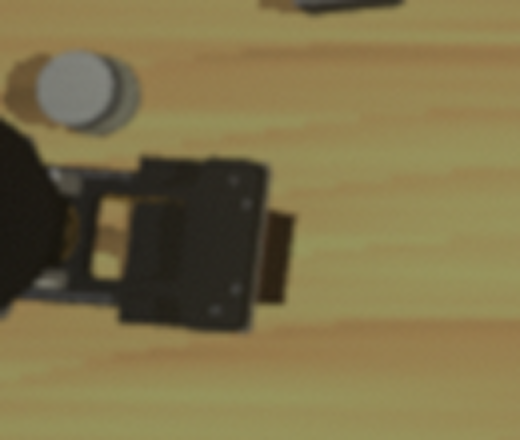

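Run:
```python
from h import *
s=last("side");a=np.radians(-4);tx=np.array([np.cos(a),np.sin(a),0]);ty=np.array([np.sin(a),-np.cos(a),0])
T=np.array([.4133,.3174,.1711])
P=[T+ty*.03+tx*w for w in(-.0095,.0095)]+[T+ty*.051+tx*w for w in(-.0095,.0095)]+[[.413,.3165,.11]]
print(((proj(s,P)-[120,80]+.5)*5).round(0))
```

```text
[[257. 306.]
 [294. 297.]
 [268. 324.]
 [306. 315.]
 [281. 383.]]
```

Request:
jog_arm --commands '[{"x":0,"y":0.1,"z":2.2,"roll":0},{"x":0,"y":0,"z":2.2,"roll":0},{"x":0,"y":0,"z":2.2,"roll":0},{"x":0,"y":0,"z":2.2,"roll":0},{"x":0,"y":0,"z":2.0,"roll":0},{"x":0,"y":0,"z":0,"roll":0},{"x":0,"y":0,"z":0,"roll":0}]'

```text
clock: 3.4
tool_pos: [0.4129, 0.3164, 0.0629]
orientation: [180.0, -0.0, -3.9]
force: [0.4, 0.2, -0.4]
opening: 0.0602
```

Request:
jog_arm --commands '[{"x":0,"y":0,"z":0,"roll":0},{"x":0,"y":0,"z":0,"roll":0},{"x":0,"y":0,"z":0,"roll":0},{"x":0,"y":0,"z":0,"roll":0},{"x":0,"y":0,"z":0,"roll":0},{"x":0,"y":0,"z":0,"roll":0}]' --gripper 0.5

```text
clock: 4.0
tool_pos: [0.4131, 0.3157, 0.0627]
orientation: [-180.0, -0.0, -4.0]
force: [0.6, 0.8, 0.4]
opening: 0.0175
```

```bash
python3 mv.py 0.413 0.3165 0.163 -4
python3 - <<'E'
from h import *
t=snap("top");s=snap("side")
crop(s,120,80,120,120,5,"c_s")
E
```

```text
t 4.0 tcp [0.4131 0.3157 0.0627] ori [-1.7999e+02 -1.0000e-02 -4.0000e+00] F [0.6 0.8 0.4] op 1.75
roll total -0.0 then shift cm [-1.000e-02 -8.000e-02 -1.003e+01] norm 10.0
```

View pics/c_s.png

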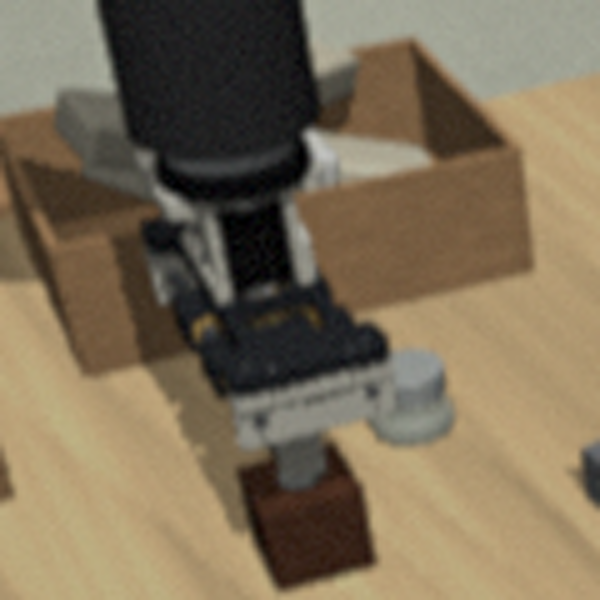

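Request:
jog_arm --commands '[{"x":0,"y":0,"z":0,"roll":0},{"x":0,"y":0,"z":0,"roll":0},{"x":0,"y":0,"z":0,"roll":0}]'

```text
clock: 4.4
tool_pos: [0.4131, 0.3157, 0.0626]
orientation: [-180.0, -0.0, -4.0]
force: [-1.4, -0.6, 2.1]
opening: 0.0164
```

Request:
jog_arm --commands '[{"x":0,"y":0,"z":0,"roll":0},{"x":0,"y":0,"z":0,"roll":0},{"x":0,"y":0,"z":0,"roll":0},{"x":0,"y":0,"z":0,"roll":0}]'

```text
clock: 4.8
tool_pos: [0.4131, 0.3157, 0.0626]
orientation: [-180.0, -0.0, -4.0]
force: [0.0, 0.5, 3.4]
opening: 0.0159
```

Request:
jog_arm --commands '[{"x":0,"y":0,"z":0,"roll":0},{"x":0,"y":0,"z":0,"roll":0},{"x":0,"y":0,"z":0,"roll":0},{"x":0,"y":0,"z":0,"roll":0},{"x":0,"y":0,"z":0,"roll":0},{"x":0,"y":0,"z":0,"roll":0},{"x":0,"y":0,"z":0,"roll":0},{"x":0,"y":0,"z":0,"roll":0}]'

```text
clock: 5.6
tool_pos: [0.4131, 0.3157, 0.0626]
orientation: [-180.0, -0.0, -4.0]
force: [0.1, -0.5, 3.8]
opening: 0.016
```

Request:
jog_arm --commands '[{"x":0,"y":0,"z":0,"roll":0},{"x":0,"y":0,"z":0,"roll":0},{"x":0,"y":0,"z":0,"roll":0},{"x":0,"y":0,"z":0,"roll":0.08},{"x":0,"y":0,"z":0,"roll":0.07}]' --gripper 3

```text
clock: 6.1
tool_pos: [0.4129, 0.3156, 0.0623]
orientation: [180.0, 0.0, -12.8]
force: [0.3, 0.1, 1.0]
opening: 0.0299
```

Request:
jog_arm --commands '[{"x":0,"y":0,"z":0,"roll":0},{"x":0,"y":0,"z":0,"roll":0},{"x":0,"y":0,"z":0,"roll":0},{"x":0,"y":0,"z":0,"roll":0},{"x":0,"y":0,"z":0,"roll":0},{"x":0,"y":0,"z":0,"roll":0}]' --gripper 0.5

```text
clock: 6.7
tool_pos: [0.413, 0.3156, 0.0625]
orientation: [180.0, 0.0, -12.6]
force: [0.5, 0.1, -0.3]
opening: 0.0147
```

Request:
jog_arm --commands '[{"x":0,"y":0,"z":0,"roll":0},{"x":0,"y":0,"z":-1.0,"roll":0},{"x":0,"y":0,"z":-1.5,"roll":0},{"x":0,"y":0,"z":-2.0,"roll":0},{"x":0,"y":0,"z":-2.0,"roll":0},{"x":0,"y":0,"z":-2.0,"roll":0},{"x":0,"y":0,"z":0,"roll":0},{"x":0,"y":0,"z":0,"roll":0}]'

```text
clock: 7.5
tool_pos: [0.4131, 0.3159, 0.1483]
orientation: [-179.9, -0.0, -12.6]
force: [-0.4, 0.5, -0.6]
opening: 0.0142
```

```bash
python3 mv.py 0.590 0.2565 0.12 -12.6
python3 - <<'E'
from h import *
t=snap("top");s=snap("side")
crop(s,120,80,120,120,5,"d_s")
E
```

```text
t 7.5 tcp [0.4131 0.3159 0.1483] ori [-1.7991e+02 -2.0000e-02 -1.2600e+01] F [-0.4  0.5 -0.6] op 1.42
roll total -0.0 then shift cm [18.56  1.93  2.83] norm 18.9
```

View pics/d_s.png

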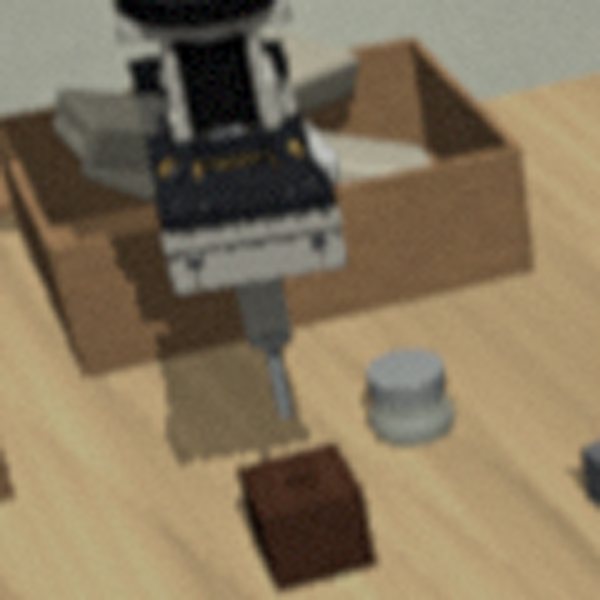

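Request:
jog_arm --commands '[{"x":1.5,"y":0.2,"z":0,"roll":0},{"x":3,"y":0.3,"z":0,"roll":0},{"x":3.5,"y":0.35,"z":0,"roll":0},{"x":3.5,"y":0.35,"z":0,"roll":0},{"x":3.5,"y":0.35,"z":0,"roll":0},{"x":2.5,"y":0.25,"z":1.0,"roll":0},{"x":1.06,"y":0.13,"z":1.5,"roll":0},{"x":0,"y":0,"z":0.8,"roll":0},{"x":0,"y":0,"z":0,"roll":0},{"x":0,"y":0,"z":0,"roll":0}]'

```text
clock: 8.6
tool_pos: [0.589, 0.2566, 0.1143]
orientation: [180.0, 0.0, -12.5]
force: [-0.3, -0.1, -0.5]
opening: 0.0147
```

```bash
python3 mv.py 0.590 0.2565 0.092 -12.6
python3 - <<'E'
from h import *
s=last("side");print("lift tip pred",((proj(s,[[.4131,.3159,.0903],[.4131,.3159,.05],[.4127,.3165,.05]])-[120,80]+.5)*5).round(0))
o=ctrl.get_obs();t=snap("top");s=snap("side")
x,y,z=o["tool_pos"]
P=[[x,y,z+.0188-.077],[x,y,z+.0188-.028],[.5901,.2565,.034]]
print(((proj(s,P)-[210,100]+.5)*7).round(0));print(((proj(t,P)-[130,120]+.5)*6).round(0))
crop(s,210,100,100,80,7,"e_s");crop(t,130,120,100,80,6,"e_t")
E
```

```text
t 8.6 tcp [0.589  0.2566 0.1143] ori [ 1.7995e+02  4.0000e-02 -1.2550e+01] F [-0.3 -0.1 -0.5] op 1.47
roll total 0.001 then shift cm [ 0.1  -0.01  2.23] norm 2.2
lift tip pred [[288. 415.]
 [301. 479.]
 [300. 479.]]
[[263. 455.]
 [255. 347.]
 [270. 502.]]
[[199. 361.]
 [163. 333.]
 [214. 371.]]
```

View pics/e_s.png

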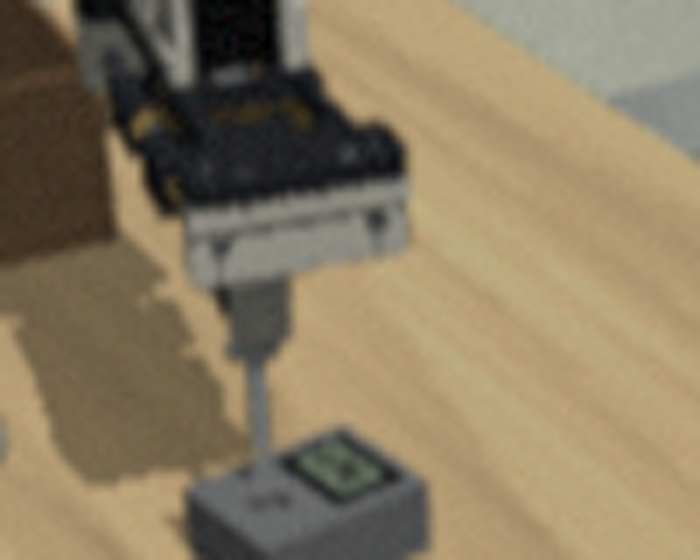

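View pics/e_t.png

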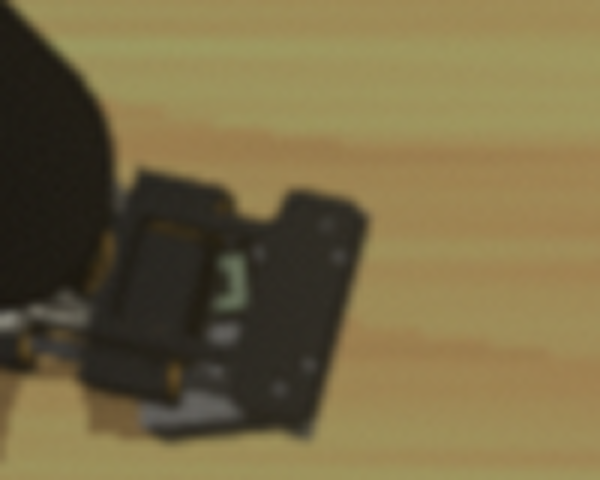

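Request:
jog_arm --commands '[{"x":0.1,"y":0,"z":0.9,"roll":0},{"x":0,"y":0,"z":0.9,"roll":0},{"x":0,"y":0,"z":0.8,"roll":0},{"x":0,"y":0,"z":0,"roll":0},{"x":0,"y":0,"z":0,"roll":0}]'

```text
clock: 9.2
tool_pos: [0.5908, 0.256, 0.0882]
orientation: [180.0, 0.0, -12.6]
force: [0.7, -0.1, 0.0]
opening: 0.0148
```

```bash
python3 mv.py 0.590 0.2565 0.080 -12.6
python3 - <<'E'
from h import *
o=ctrl.get_obs();s=snap("side")
x,y,z=o["tool_pos"]
P=[[x,y,z+.0188-.077],[x,y,z+.0188-.028],[.5901,.2565,.034],[x,y,.034]]
print(((proj(s,P)-[210,120]+.5)*7).round(0));crop(s,210,120,90,75,7,"f_s")
E
```

```text
t 9.2 tcp [0.5908 0.256  0.0882] ori [ 1.7996e+02  2.0000e-02 -1.2590e+01] F [ 0.7 -0.1  0. ] op 1.48
roll total 0.0 then shift cm [-0.09 -0.03  0.82] norm 0.8
[[272. 370.]
 [264. 265.]
 [270. 362.]
 [272. 362.]]
```

View pics/f_s.png

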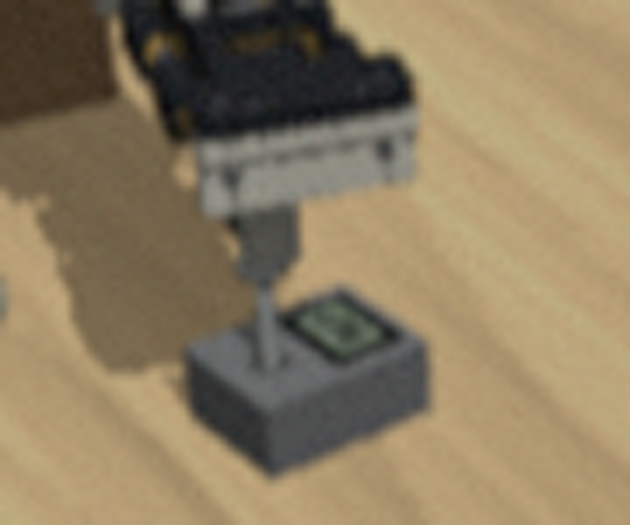

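Request:
jog_arm --commands '[{"x":0,"y":0,"z":0.2,"roll":0},{"x":0,"y":0,"z":0.2,"roll":0},{"x":0,"y":0,"z":0.2,"roll":0},{"x":0,"y":0,"z":0,"roll":0},{"x":0,"y":0,"z":0,"roll":0}]'

```text
clock: 9.75
tool_pos: [0.5911, 0.2562, 0.0827]
orientation: [-180.0, -0.0, -12.6]
force: [0.2, 0.7, 1.3]
opening: 0.0148
```

Request:
jog_arm --commands '[{"x":0,"y":0,"z":0.2,"roll":0},{"x":0,"y":0,"z":0,"roll":0},{"x":0,"y":0,"z":0,"roll":0},{"x":0,"y":0,"z":0,"roll":0}]'

```text
clock: 10.15
tool_pos: [0.5911, 0.2562, 0.0808]
orientation: [-180.0, -0.0, -12.6]
force: [0.9, 0.3, 2.2]
opening: 0.0143
```

Spring force rises as expected; continue until the stop.

Request:
jog_arm --commands '[{"x":0,"y":0,"z":0.15,"roll":0},{"x":0,"y":0,"z":0,"roll":0},{"x":0,"y":0,"z":0,"roll":0},{"x":0,"y":0,"z":0,"roll":0}]'

```text
clock: 10.55
tool_pos: [0.5911, 0.2562, 0.0793]
orientation: [-180.0, -0.0, -12.6]
force: [-0.3, -0.9, 5.2]
opening: 0.0143
```

Request:
jog_arm --commands '[{"x":0,"y":0,"z":0.1,"roll":0},{"x":0,"y":0,"z":0,"roll":0},{"x":0,"y":0,"z":0,"roll":0},{"x":0,"y":0,"z":0,"roll":0}]'

```text
clock: 10.95
tool_pos: [0.5913, 0.2563, 0.079]
orientation: [-180.0, -0.1, -12.6]
force: [0.1, -0.4, 9.2]
opening: 0.0145
```

Request:
jog_arm --commands '[{"x":0,"y":0,"z":-0.5,"roll":0},{"x":0,"y":0,"z":-1.5,"roll":0},{"x":0,"y":0,"z":-2.5,"roll":0},{"x":0,"y":0,"z":-2.5,"roll":0},{"x":0,"y":0,"z":0,"roll":0},{"x":0,"y":0,"z":0,"roll":0}]'

```text
clock: 11.55
tool_pos: [0.5906, 0.2562, 0.148]
orientation: [-180.0, 0.0, -12.6]
force: [0.1, 1.1, -0.9]
opening: 0.0148
```

```bash
python3 mv.py 0.413 0.3158 0.135 -12.6
python3 - <<'E'
from h import *
o=ctrl.get_obs();s=snap("side")
x,y,z=o["tool_pos"]
P=[[x,y,z+.0188-.077],[x,y,z+.0188-.028],[.5901,.2565,.034],[x,y,.034]]
print(((proj(s,P)-[210,100]+.5)*7).round(0));crop(s,210,100,90,85,7,"g_s")
E
```

```text
t 11.55 tcp [0.5906 0.2562 0.148 ] ori [-1.7997e+02  2.0000e-02 -1.2610e+01] F [ 0.1  1.1 -0.9] op 1.48
roll total -0.0 then shift cm [-18.64  -1.94   1.3 ] norm 18.8
[[262. 381.]
 [253. 268.]
 [270. 502.]
 [271. 502.]]
```

View pics/g_s.png

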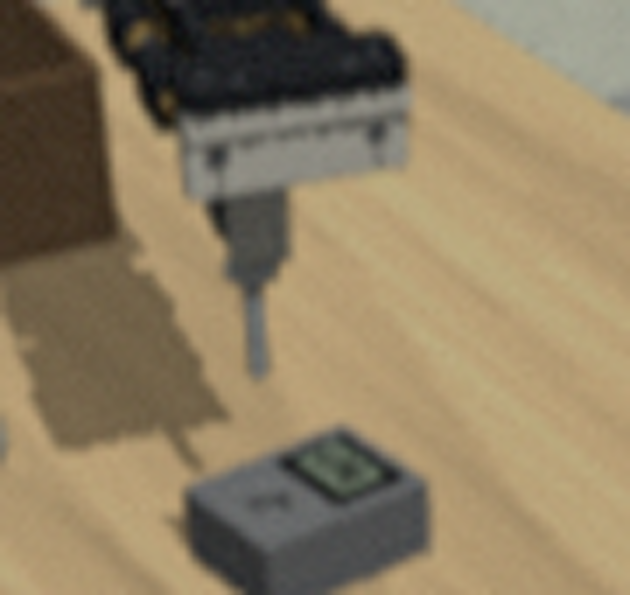

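Request:
jog_arm --commands '[{"x":-1.5,"y":-0.2,"z":0,"roll":0},{"x":-3,"y":-0.3,"z":0,"roll":0},{"x":-3.5,"y":-0.36,"z":0,"roll":0},{"x":-3.5,"y":-0.36,"z":0,"roll":0},{"x":-3.5,"y":-0.36,"z":0,"roll":0},{"x":-2.5,"y":-0.25,"z":0.4,"roll":0},{"x":-1.14,"y":-0.11,"z":0.9,"roll":0},{"x":0,"y":0,"z":0,"roll":0},{"x":0,"y":0,"z":0,"roll":0},{"x":0,"y":0,"z":0,"roll":0}]'

```text
clock: 12.6
tool_pos: [0.4139, 0.3155, 0.1348]
orientation: [180.0, -0.0, -12.6]
force: [-0.4, 0.8, -1.4]
opening: 0.0147
```

```bash
python3 mv.py 0.413 0.3157 0.063 -12.6
python3 - <<'E'
from h import *
o=ctrl.get_obs();s=snap("side")
x,y,z=o["tool_pos"]
P=[[x,y,z+.0188-.077],[x,y,.05]]
print(((proj(s,P)-[140,100]+.5)*7).round(0));crop(s,140,100,90,85,7,"h_s")
E
```

```text
t 12.6 tcp [0.4139 0.3155 0.1348] ori [179.97  -0.   -12.63] F [-0.4  0.8 -1.4] op 1.47
roll total -0.0 then shift cm [-0.09  0.    7.18] norm 7.2
[[271. 472.]
 [283. 531.]]
```

View pics/h_s.png

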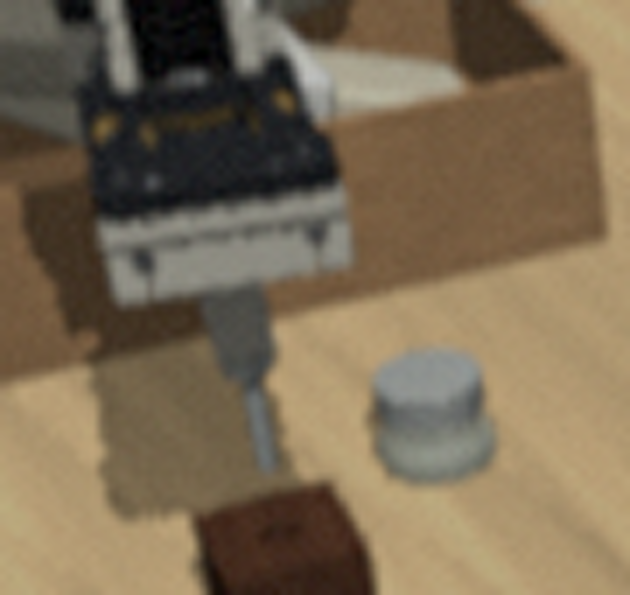

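Request:
jog_arm --commands '[{"x":-0.08,"y":0,"z":0.5,"roll":0},{"x":0,"y":0,"z":1.2,"roll":0},{"x":0,"y":0,"z":1.2,"roll":0},{"x":0,"y":0,"z":1.2,"roll":0},{"x":0,"y":0,"z":0.9,"roll":0},{"x":0,"y":0,"z":0,"roll":0}]'

```text
clock: 13.25
tool_pos: [0.4118, 0.3149, 0.0832]
orientation: [179.8, 0.1, -12.6]
force: [-0.2, -0.6, -0.8]
opening: 0.0147
```

Request:
jog_arm --commands '[{"x":0,"y":0,"z":0.9,"roll":0},{"x":0,"y":0,"z":0.8,"roll":0},{"x":0,"y":0,"z":0.3,"roll":0},{"x":0,"y":0,"z":0,"roll":0},{"x":0,"y":0,"z":0,"roll":0}]'

```text
clock: 13.75
tool_pos: [0.4126, 0.316, 0.0652]
orientation: [-180.0, -0.0, -12.6]
force: [-0.3, 0.9, -0.1]
opening: 0.0145
```

Request:
jog_arm --commands '[{"x":0,"y":0,"z":0.15,"roll":0},{"x":0,"y":0,"z":0,"roll":0},{"x":0,"y":0,"z":0,"roll":0}]'

```text
clock: 14.05
tool_pos: [0.4125, 0.316, 0.0637]
orientation: [-180.0, -0.0, -12.6]
force: [-0.7, -0.0, 0.1]
opening: 0.0149
```

Request:
jog_arm --commands '[{"x":0,"y":0,"z":0.1,"roll":0},{"x":0,"y":0,"z":0,"roll":0},{"x":0,"y":0,"z":0,"roll":0}]'

```text
clock: 14.35
tool_pos: [0.4124, 0.3159, 0.0626]
orientation: [180.0, 0.0, -12.6]
force: [-0.2, 0.7, -0.3]
opening: 0.015
```

Request:
jog_arm --commands '[{"x":0,"y":0,"z":0,"roll":0},{"x":0,"y":0,"z":0,"roll":0},{"x":0,"y":0,"z":0,"roll":0},{"x":0,"y":0,"z":0,"roll":0},{"x":0,"y":0,"z":-1,"roll":0},{"x":0,"y":0,"z":-2,"roll":0},{"x":0,"y":0,"z":-3,"roll":0},{"x":0,"y":0,"z":-3,"roll":0},{"x":0,"y":0,"z":-3,"roll":0},{"x":0,"y":0,"z":0,"roll":0}]' --gripper 5

```text
clock: 15.35
tool_pos: [0.4142, 0.3178, 0.1878]
orientation: [-179.6, -0.2, -12.5]
force: [0.3, -0.0, 0.3]
opening: 0.0499
```

```bash
python3 mv.py 0.4487 -0.276 0.16 -92
python3 - <<'E'
from h import *
s=snap("side");crop(s,140,100,90,85,7,"i_s")
E
```

```text
t 15.35 tcp [0.4142 0.3178 0.1878] ori [-179.59   -0.22  -12.55] F [ 0.3 -0.   0.3] op 4.99
roll total 1.387 then shift cm [59.22 -5.52  2.78] norm 59.5
```

View pics/i_s.png

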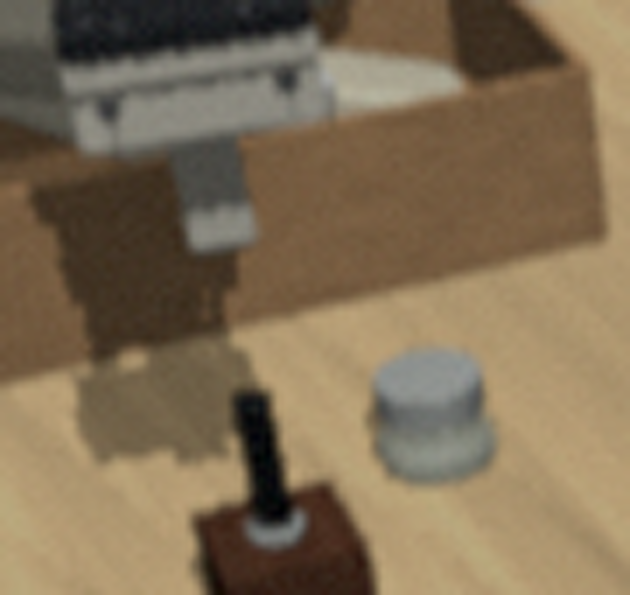

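Request:
jog_arm --commands '[{"x":0,"y":0,"z":0,"roll":0.14},{"x":0,"y":0,"z":0,"roll":0.14},{"x":0,"y":0,"z":0,"roll":0.14},{"x":0,"y":0,"z":0,"roll":0.14},{"x":0,"y":0,"z":0,"roll":0.14},{"x":0,"y":0,"z":0,"roll":0.14},{"x":0,"y":0,"z":0,"roll":0.14},{"x":0,"y":0,"z":0,"roll":0.14},{"x":0,"y":0,"z":0,"roll":0.14},{"x":0,"y":0,"z":0,"roll":0.127},{"x":1,"y":-0.5,"z":0,"roll":0},{"x":3,"y":-1.0,"z":0,"roll":0}]'

```text
clock: 16.6
tool_pos: [0.426, 0.2758, 0.182]
orientation: [180.0, -0.0, -91.8]
force: [1.7, -0.9, -0.4]
opening: 0.05
```

Request:
jog_arm --commands '[{"x":4.5,"y":-1.0,"z":0,"roll":0},{"x":4.5,"y":-1.0,"z":0,"roll":0},{"x":4.5,"y":-1.0,"z":0,"roll":0},{"x":4.5,"y":-1.0,"z":0,"roll":0},{"x":4.5,"y":-1.0,"z":0,"roll":0},{"x":4.5,"y":0,"z":0,"roll":0},{"x":4.5,"y":0,"z":0,"roll":0},{"x":4.5,"y":0,"z":0,"roll":0},{"x":4.5,"y":0,"z":0,"roll":0},{"x":4.5,"y":0.5,"z":0,"roll":0},{"x":4.5,"y":0.5,"z":0,"roll":0},{"x":2,"y":0,"z":0,"roll":0}]'

```text
clock: 17.8
tool_pos: [0.4456, -0.2439, 0.1821]
orientation: [179.9, -0.0, -92.0]
force: [-0.6, 0.1, 0.5]
opening: 0.0503
```

```bash
python3 mv.py 0.4487 -0.276 0.16 -92
```

```text
t 17.8 tcp [ 0.4456 -0.2439  0.1821] ori [179.92  -0.   -92.01] F [-0.6  0.1  0.5] op 5.03
roll total -0.0 then shift cm [ 3.2  -0.42  2.21] norm 3.9
```

```bash
python3 mv.py 0.4487 -0.276 0.16 -92
python3 - <<'E'
from h import *
s=snap("side");t=snap("top")
m=ctrl.regions_of("side","spacer_grip")
for i,d in enumerate(m[:3]): print(d["confidence"],d["position"],d["mask"].sum())
pickle.dump([d for d in m[:3]],open("ms.pkl","wb"))
crop(s,270,250,110,150,4,"j_s")
crop(t,340,190,110,100,6,"j_t")
E
```

```text
t 17.8 tcp [ 0.4456 -0.2439  0.1821] ori [179.92  -0.   -92.01] F [-0.6  0.1  0.5] op 5.03
roll total -0.0 then shift cm [ 3.2  -0.42  2.21] norm 3.9
0.94 [0.5646, 0.7802] 535
0.88 [0.5779, 0.8683] 725
```

View pics/j_s.png

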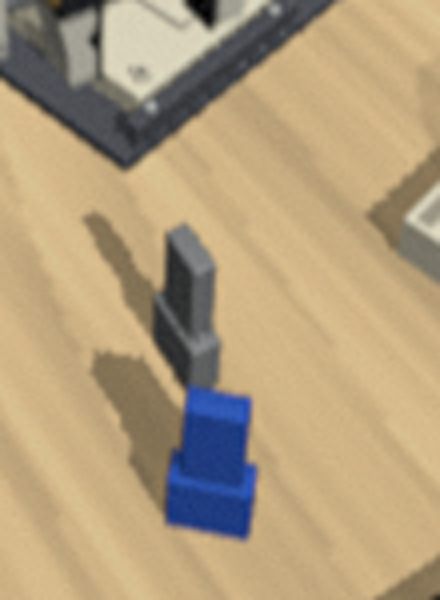

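View pics/j_t.png

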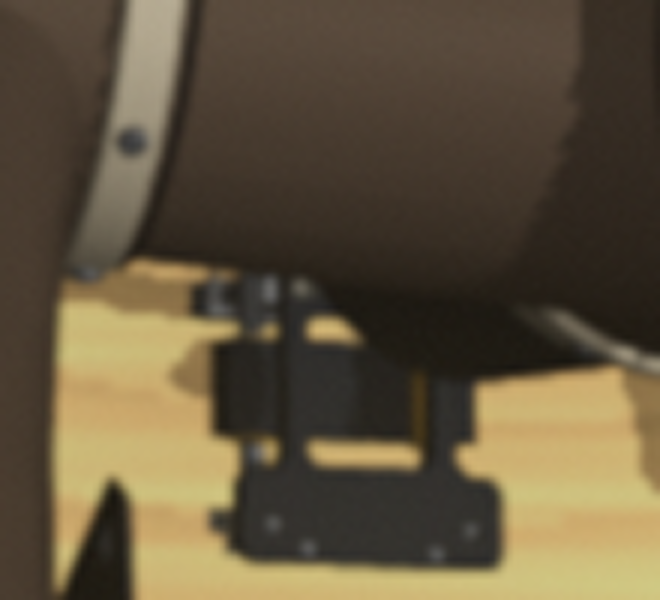

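```bash
cat > sil.py <<'E'
from ov import *
from scipy.optimize import minimize
s=last("side");ms=pickle.load(open("ms.pkl","rb"))
c0,r0,w,hh,f=295,295,50,60,8
m=ms[0]["mask"][r0:r0+hh,c0:c0+w].astype(np.float32)
blue=cv2.dilate(ms[1]["mask"].astype(np.uint8),np.ones((3,3)))[r0:r0+hh,c0:c0+w]>0
boxes=[(-.008,.008,-.018,.018,0,.036),(-.006,.006,-.013,.013,.036,.085)]
def rend(p):
    im=np.zeros((hh*f,w*f),np.uint8)
    for b in boxes:
        P=np.array([(x,y,z) for x in b[:2] for y in b[2:4] for z in b[4:]])
        q=(proj(s,W(p,P))-[c0,r0]+.5)*f
        cv2.fillConvexPoly(im,cv2.convexHull(np.round(q*16).astype(np.int32)),255,cv2.LINE_AA,4)
    return cv2.resize(im,(w,hh),interpolation=cv2.INTER_AREA)/255.
tp=[x for x in O["spacer"][1] if x[1][0]=="top"]
t0=S["top"]
def cost(v,wt):
    p=[v[0]/100,v[1]/100,v[2]/10]
    e=(np.abs(rend(p)-m)*~blue).sum()
    return e+wt*np.sum(res(p,tp)**2)
print(m.sum(),blue.sum())
for wt in(0,1):
  best=None
  for y0 in np.radians([-15,-8,-2,4]):
    r=minimize(cost,[44.87,-27.6,y0*10],args=(wt,),method="Nelder-Mead",options=dict(initial_simplex=np.array([[44.87,-27.6,y0*10],[45.17,-27.6,y0*10],[44.87,-27.2,y0*10],[44.87,-27.6,y0*10+.8]])))
    if best is None or r.fun<best.fun: best=r
  print(wt,best.x[:2],np.degrees(best.x[2]/10),best.fun)
p=[best.x[0]/100,best.x[1]/100,best.x[2]/10]
S["side"]=s
im=draw("spacer","side",p,0,{"side":s})
cv2.imwrite("pics/sil.png",np.hstack([im,cv2.cvtColor((cv2.resize(m,None,fx=8,fy=8)*255).astype(np.uint8),cv2.COLOR_GRAY2BGR)]))
E
python3 - <<'E'
E
sed -i 's/S={n:last(n) for n in("top","side")}/S={n:last(n) for n in("top","side")}/' fit.py; python3 sil.py
```

```text
535.0 161
0 [ 44.82751419 -27.70896225] -9.458034550676821 31.301960784313724
1 [ 44.83474325 -27.69798029] -8.510909322055966 45.60115528625049
```

View pics/sil.png

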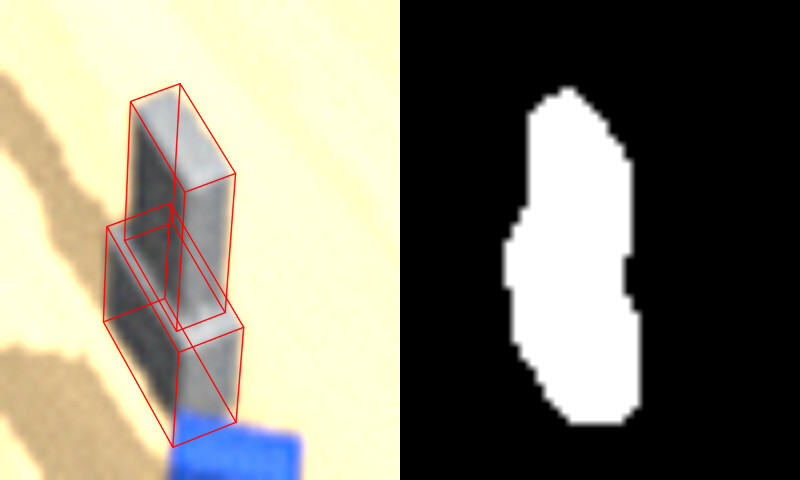

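```bash
python3 mv.py 0.4485 -0.2768 0.13 -96
```

```text
t 17.95 tcp [ 0.4463 -0.2421  0.1819] ori [ 1.7992e+02  1.0000e-02 -9.2090e+01] F [-0.1  0.2  0.6] op 5.03
roll total 0.068 then shift cm [ 3.42 -0.58  5.19] norm 6.2
```

Request:
jog_arm --commands '[{"x":0,"y":0,"z":0,"roll":0.07},{"x":0,"y":0,"z":0,"roll":0}]'

```text
clock: 18.15
tool_pos: [0.447, -0.2403, 0.1824]
orientation: [180.0, 0.0, -96.0]
force: [-0.4, -0.1, -0.6]
opening: 0.0501
```

```bash
python3 mv.py 0.4485 -0.2768 0.13 -96
```

```text
t 18.15 tcp [ 0.447  -0.2403  0.1824] ori [ 1.7997e+02  1.0000e-02 -9.6020e+01] F [-0.4 -0.1 -0.6] op 5.01
roll total -0.0 then shift cm [ 3.62 -0.53  5.24] norm 6.4
```

Request:
jog_arm --commands '[{"x":1.8,"y":-0.26,"z":1.0,"roll":0},{"x":1.8,"y":-0.26,"z":1.5,"roll":0},{"x":0,"y":0,"z":1.5,"roll":0},{"x":0,"y":0,"z":0,"roll":0},{"x":0,"y":0,"z":0,"roll":0}]'

```text
clock: 18.65
tool_pos: [0.4488, -0.2766, 0.1427]
orientation: [180.0, -0.0, -95.9]
force: [0.6, -1.1, 0.0]
opening: 0.0499
```

```bash
python3 mv.py 0.4485 -0.2768 0.045 -96;  python3 - <<'E'
from h import *
s=snap("side");crop(s,260,220,110,150,4,"k_s")
E
```

```text
t 18.65 tcp [ 0.4488 -0.2766  0.1427] ori [ 1.7996e+02 -1.0000e-02 -9.5920e+01] F [ 0.6 -1.1  0. ] op 4.99
roll total 0.001 then shift cm [0.03 0.03 9.77] norm 9.8
```

View pics/k_s.png

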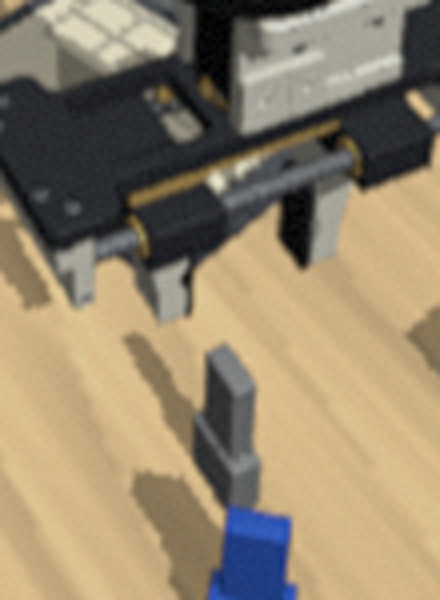

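Request:
jog_arm --commands '[{"x":0,"y":0,"z":1.5,"roll":0},{"x":0,"y":0,"z":2,"roll":0},{"x":0,"y":0,"z":2,"roll":0},{"x":0,"y":0,"z":2,"roll":0},{"x":0,"y":0,"z":1.5,"roll":0},{"x":0,"y":0,"z":0.75,"roll":0},{"x":0,"y":0,"z":0,"roll":0},{"x":0,"y":0,"z":0,"roll":0}]'

```text
clock: 19.5
tool_pos: [0.4496, -0.2771, 0.046]
orientation: [-179.9, -0.0, -96.0]
force: [0.1, -0.2, 0.5]
opening: 0.05
```

Request:
jog_arm --commands '[{"x":0,"y":0,"z":0,"roll":0},{"x":0,"y":0,"z":0,"roll":0},{"x":0,"y":0,"z":0,"roll":0},{"x":0,"y":0,"z":0,"roll":0},{"x":0,"y":0,"z":0,"roll":0},{"x":0,"y":0,"z":0,"roll":0},{"x":0,"y":0,"z":0,"roll":0},{"x":0,"y":0,"z":0,"roll":0}]' --gripper 0.4

```text
clock: 20.3
tool_pos: [0.4488, -0.2771, 0.0451]
orientation: [-180.0, -0.0, -96.1]
force: [-0.6, 0.4, 0.7]
opening: 0.0118
```

Request:
jog_arm --commands '[{"x":0,"y":0,"z":-1,"roll":0},{"x":0,"y":0,"z":-2,"roll":0},{"x":0,"y":0,"z":-3,"roll":0},{"x":0,"y":0,"z":-3,"roll":0},{"x":0,"y":0,"z":-2,"roll":0},{"x":0,"y":0,"z":0,"roll":-0.11},{"x":0,"y":0,"z":0,"roll":-0.11},{"x":0,"y":0,"z":0,"roll":-0.113},{"x":0,"y":0,"z":0,"roll":0},{"x":0,"y":0,"z":0,"roll":0}]'

```text
clock: 21.3
tool_pos: [0.4487, -0.2771, 0.1554]
orientation: [-180.0, -0.0, -77.2]
force: [-0.1, 0.9, -0.6]
opening: 0.012
```

```bash
python3 mv.py 0.5936 0.0224 0.12 -77;  python3 - <<'E'
from h import *
s=snap("side");crop(s,260,150,140,190,3,"l_s")
E
```

```text
t 21.3 tcp [ 0.4487 -0.2771  0.1554] ori [-179.99   -0.    -77.18] F [-0.1  0.9 -0.6] op 1.2
roll total -0.003 then shift cm [-25.92 -20.85   3.54] norm 33.5
```

View pics/l_s.png

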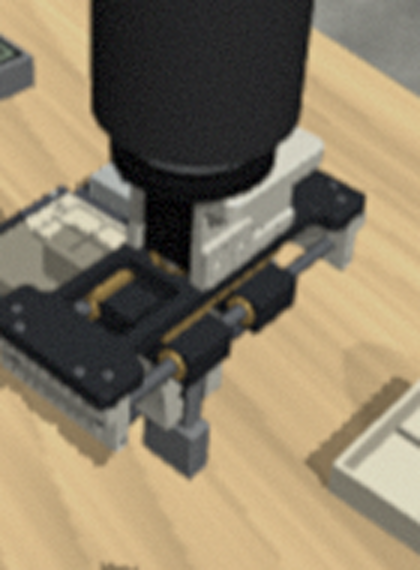

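Request:
jog_arm --commands '[{"x":-1.2,"y":-1.0,"z":0,"roll":0},{"x":-2.4,"y":-1.9,"z":0,"roll":0},{"x":-3.3,"y":-2.65,"z":0,"roll":0},{"x":-3.3,"y":-2.65,"z":0,"roll":0},{"x":-3.3,"y":-2.65,"z":0,"roll":0},{"x":-3.3,"y":-2.65,"z":0,"roll":0},{"x":-3.3,"y":-2.65,"z":0,"roll":0},{"x":-2.9,"y":-2.4,"z":0,"roll":0},{"x":-1.9,"y":-1.5,"z":0.5,"roll":0},{"x":-1.02,"y":-0.8,"z":1.0,"roll":0},{"x":0,"y":0,"z":1.0,"roll":0}]'

```text
clock: 22.45
tool_pos: [0.594, 0.0236, 0.1291]
orientation: [180.0, 0.0, -77.0]
force: [-0.7, -0.8, -1.6]
opening: 0.0115
```

Request:
jog_arm --commands '[{"x":0,"y":0,"z":0.5,"roll":0},{"x":0,"y":0,"z":0,"roll":0},{"x":0,"y":0,"z":0,"roll":0}]'

```text
clock: 22.75
tool_pos: [0.5934, 0.0214, 0.1252]
orientation: [180.0, -0.0, -77.1]
force: [-0.2, -0.0, -0.4]
opening: 0.012
```

```bash
cat > pl.py <<'E'
import sys
from ov import *
o=ctrl.get_obs();x,y,z=o["tool_pos"];yaw=np.radians(o["orientation"][2]+90)
off=float(sys.argv[2]) if len(sys.argv)>2 else .0451
s=snap("side");t=snap("top")
lift=z-off
for nm,sn,(c0,r0,w,hh,f) in(("s",s,(225,130,120,130,4.6)),("t",t,(220,110,130,120,6))):
    im=np.clip(cv2.resize(sn["image"][r0:r0+hh,c0:c0+w,::-1],None,fx=f,fy=f,interpolation=cv2.INTER_CUBIC)*1.4,0,255).astype(np.uint8)
    def L(segs,p,dz,col):
        for a,b in segs:
            P=W(p,np.array([a,b]));P[:,2]+=dz
            q=(proj(sn,P)-[c0,r0]+.5)*f
            cv2.line(im,*[tuple(int(v) for v in np.round(k*16)) for k in q],col,1,cv2.LINE_AA,4)
    L(M["jig"],B["jig"],0,(0,0,255)); L(M["spacer"],[x,y,yaw],lift,(0,255,0))
    cv2.imwrite(f"pics/{sys.argv[1]}_{nm}.png",im)
E
python3 pl.py m;python3 mv.py 0.5936 0.0224 0.06 -77
```

```text
t 22.85 tcp [0.5938 0.0217 0.1257] ori [-179.95   -0.    -77.05] F [-0.7  0.1 -0.3] op 1.17
roll total -0.001 then shift cm [-0.07  0.    6.57] norm 6.6
```

View pics/m_s.png

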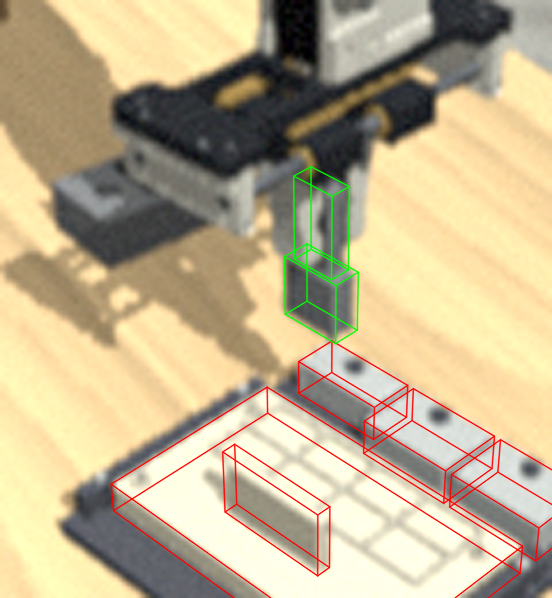

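View pics/m_t.png

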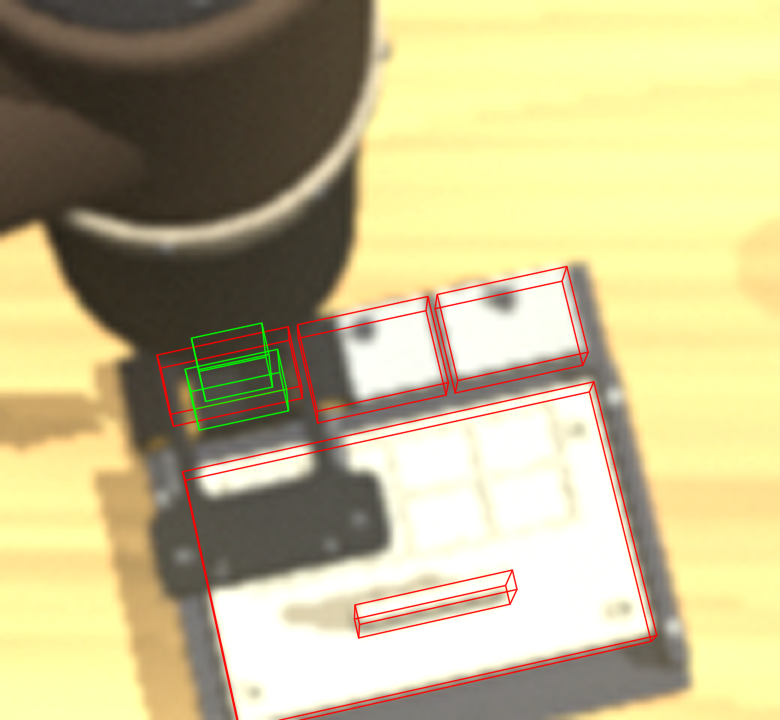

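Request:
jog_arm --commands '[{"x":-0.07,"y":0,"z":1.0,"roll":0},{"x":0,"y":0,"z":1.5,"roll":0},{"x":0,"y":0,"z":1.2,"roll":0},{"x":0,"y":0,"z":0.8,"roll":0},{"x":0,"y":0,"z":0,"roll":0},{"x":0,"y":0,"z":0,"roll":0}]'

```text
clock: 23.45
tool_pos: [0.5936, 0.0231, 0.0801]
orientation: [180.0, -0.0, -77.0]
force: [-0.0, 1.0, 0.3]
opening: 0.0119
```

```bash
python3 pl.py n;python3 mv.py 0.5936 0.0224 0.06 -77
```

```text
t 23.55 tcp [0.5939 0.0232 0.0806] ori [-179.95   -0.    -76.99] F [ 0.6  0.7 -0.5] op 1.19
roll total 0.0 then shift cm [0.07 0.05 2.06] norm 2.1
```

View pics/n_s.png

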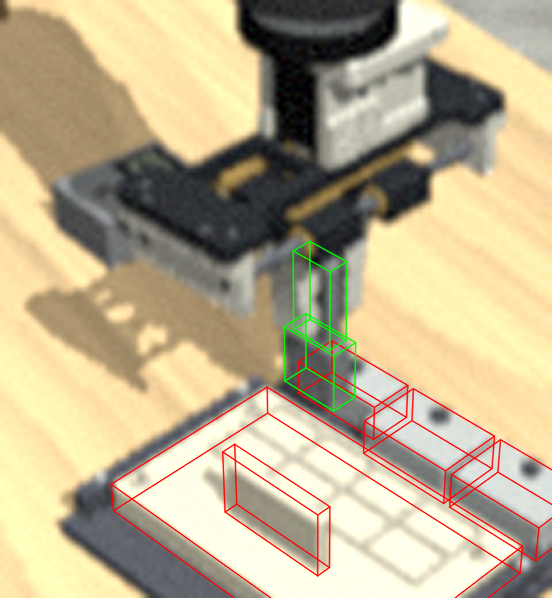

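Request:
jog_arm --commands '[{"x":0,"y":0,"z":0.4,"roll":0},{"x":0,"y":0,"z":0.4,"roll":0},{"x":0,"y":0,"z":0,"roll":0},{"x":0,"y":0,"z":0,"roll":0}]'

```text
clock: 23.95
tool_pos: [0.5934, 0.023, 0.0719]
orientation: [180.0, -0.0, -77.0]
force: [0.3, -0.5, -0.3]
opening: 0.0116
```

Request:
jog_arm --commands '[{"x":0,"y":0,"z":0.4,"roll":0},{"x":0,"y":0,"z":0.3,"roll":0},{"x":0,"y":0,"z":0,"roll":0},{"x":0,"y":0,"z":0,"roll":0}]'

```text
clock: 24.35
tool_pos: [0.5934, 0.023, 0.0649]
orientation: [180.0, -0.0, -77.0]
force: [-0.1, 0.2, -0.8]
opening: 0.0117
```

```bash
python3 pl.py p;python3 mv.py 0.5936 0.0224 0.0551 -77
python3 - <<'E'
from h import *
s=last("side");crop(s,260,190,80,70,8,"p_z")
E
```

```text
t 24.45 tcp [0.5935 0.0231 0.0651] ori [-180.     -0.    -76.99] F [-0.6  0.7 -1.1] op 1.17
roll total 0.0 then shift cm [0.07 0.01 1.  ] norm 1.0
```

View pics/p_z.png

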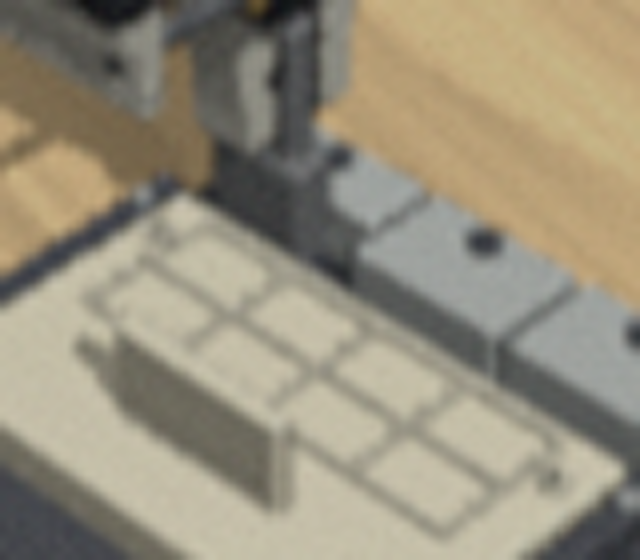

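View pics/p_t.png

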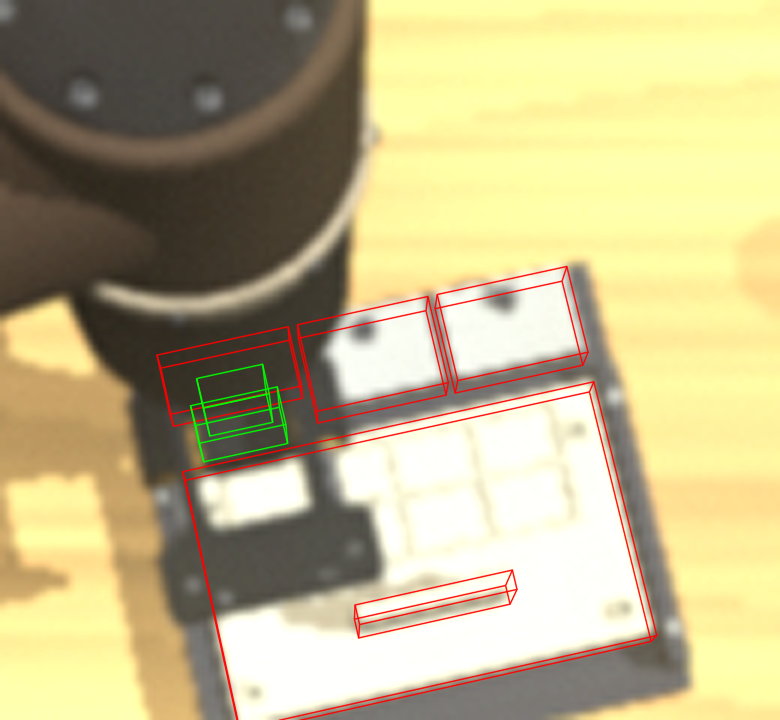

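Request:
jog_arm --commands '[{"x":0,"y":0,"z":0.4,"roll":0},{"x":0,"y":0,"z":0.4,"roll":0},{"x":0,"y":0,"z":0,"roll":0},{"x":0,"y":0,"z":0,"roll":0}]'

```text
clock: 24.85
tool_pos: [0.5933, 0.023, 0.0568]
orientation: [180.0, -0.0, -77.0]
force: [0.3, 0.4, -0.7]
opening: 0.0119
```

Request:
jog_arm --commands '[{"x":0,"y":0,"z":0.15,"roll":0},{"x":0,"y":0,"z":0,"roll":0},{"x":0,"y":0,"z":0,"roll":0},{"x":0,"y":0,"z":0,"roll":0}]'

```text
clock: 25.25
tool_pos: [0.5935, 0.0231, 0.0557]
orientation: [-180.0, -0.0, -77.0]
force: [-0.1, -0.1, -0.1]
opening: 0.0118
```

Request:
jog_arm --commands '[{"x":0,"y":0,"z":0.06,"roll":0},{"x":0,"y":0,"z":0,"roll":0},{"x":0,"y":0,"z":0,"roll":0}]'

```text
clock: 25.55
tool_pos: [0.5936, 0.0231, 0.0551]
orientation: [-180.0, -0.0, -77.0]
force: [-0.0, 0.1, 1.4]
opening: 0.012
```

Request:
jog_arm --commands '[{"x":0,"y":0,"z":0,"roll":0},{"x":0,"y":0,"z":0,"roll":0},{"x":0,"y":0,"z":0,"roll":0},{"x":0,"y":0,"z":0,"roll":0},{"x":0,"y":0,"z":-1,"roll":0},{"x":0,"y":0,"z":-2,"roll":0},{"x":0,"y":0,"z":-3,"roll":0},{"x":0,"y":0,"z":-3,"roll":0},{"x":0,"y":0,"z":-2,"roll":0},{"x":0,"y":0,"z":0,"roll":0},{"x":0,"y":0,"z":0,"roll":0}]' --gripper 4

```text
clock: 26.65
tool_pos: [0.5936, 0.0232, 0.1659]
orientation: [-179.9, 0.0, -77.0]
force: [0.6, 0.0, -0.9]
opening: 0.04
```

```bash
python3 pl.py q 0.0451
python3 - <<'E'
from h import *
s=last("side");crop(s,250,180,90,80,7,"q_z")
c,sn=np.cos(np.radians(12.98)),np.sin(np.radians(12.98))
for lx,ly in((-.03,0),(-.03,.02),(-.025,.02)): print(lx,ly,.5174+c*lx-sn*ly,-.0567+sn*lx+c*ly)
E
```

```text
-0.03 0 0.4881665441554188 -0.06343832763992109
-0.03 0.02 0.48367432572880475 -0.04394935707686699
-0.025 0.02 0.4885465683695683 -0.042826302470213476
```

View pics/q_z.png

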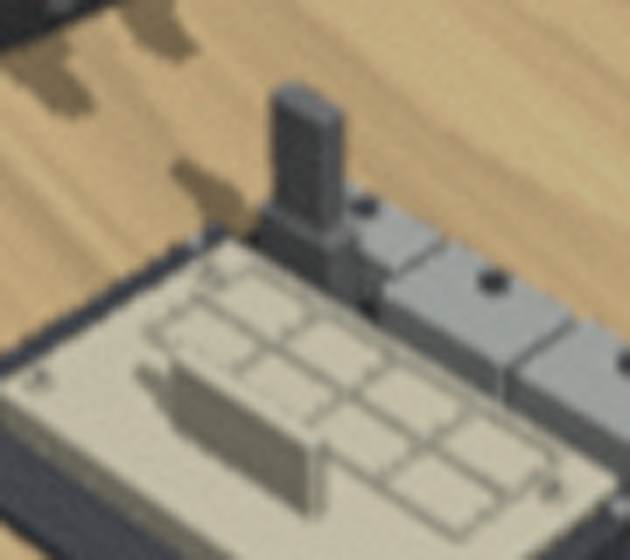

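View pics/q_t.png

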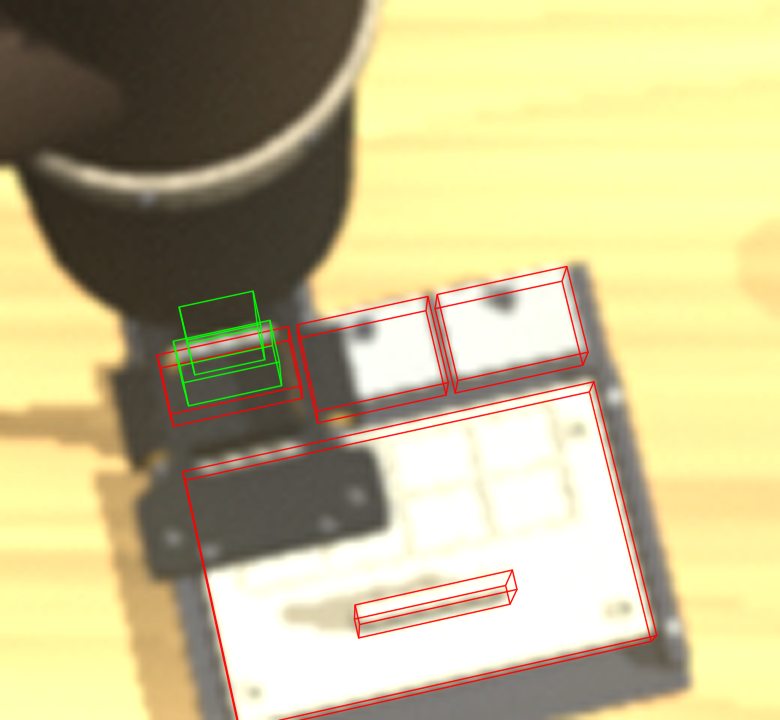

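Request:
jog_arm --commands '[{"x":0,"y":0,"z":0,"roll":-0.14},{"x":0,"y":0,"z":0,"roll":-0.14},{"x":0,"y":0,"z":0,"roll":-0.14},{"x":0,"y":0,"z":0,"roll":-0.14},{"x":0,"y":0,"z":0,"roll":-0.14},{"x":0,"y":0,"z":0,"roll":-0.14},{"x":0,"y":0,"z":0,"roll":-0.14},{"x":0,"y":0,"z":0,"roll":-0.14},{"x":0,"y":0,"z":0,"roll":-0.14},{"x":0,"y":0,"z":0,"roll":-0.14},{"x":0,"y":0,"z":0,"roll":-0.17}]' --gripper 0

```text
refused, turn out of range in row 11
```

Request:
jog_arm --commands '[{"x":0,"y":0,"z":0,"roll":-0.143},{"x":0,"y":0,"z":0,"roll":-0.143},{"x":0,"y":0,"z":0,"roll":-0.143},{"x":0,"y":0,"z":0,"roll":-0.143},{"x":0,"y":0,"z":0,"roll":-0.143},{"x":0,"y":0,"z":0,"roll":-0.143},{"x":0,"y":0,"z":0,"roll":-0.143},{"x":0,"y":0,"z":0,"roll":-0.143},{"x":0,"y":0,"z":0,"roll":-0.143},{"x":0,"y":0,"z":0,"roll":-0.143},{"x":0,"y":0,"z":0,"roll":-0.141},{"x":0,"y":0,"z":0,"roll":0}]' --gripper 0

```text
clock: 27.95
tool_pos: [0.5929, 0.0229, 0.1639]
orientation: [180.0, 0.1, 13.1]
force: [-0.4, 0.2, 0.5]
opening: 0.0009
```

```bash
python3 mv.py 0.4882 -0.0634 0.10 13
```

```text
t 27.95 tcp [0.5929 0.0229 0.1639] ori [1.7999e+02 1.2000e-01 1.3140e+01] F [-0.4  0.2  0.5] op 0.09
roll total 0.002 then shift cm [-12.14   6.06   6.39] norm 15.0
```

Request:
jog_arm --commands '[{"x":-2,"y":1,"z":0,"roll":0},{"x":-3.5,"y":1.7,"z":0,"roll":0},{"x":-3.5,"y":1.7,"z":0,"roll":0},{"x":-2.2,"y":1.2,"z":0,"roll":0},{"x":-0.94,"y":0.46,"z":2,"roll":0},{"x":0,"y":0,"z":2.5,"roll":0},{"x":0,"y":0,"z":1.9,"roll":0},{"x":0,"y":0,"z":0,"roll":0},{"x":0,"y":0,"z":0,"roll":0}]'

```text
clock: 28.85
tool_pos: [0.4888, -0.0634, 0.1009]
orientation: [180.0, 0.1, 12.9]
force: [-0.0, 0.5, -0.7]
opening: 0.0007
```

```bash
python3 mv.py 0.4882 -0.0634 0.042 13;python3 - <<'E'
from h import *
s=snap("side");t=snap("top");crop(s,230,150,110,110,5.4,"r_z");crop(t,220,130,130,120,5,"r_t")
E
```

```text
t 28.85 tcp [ 0.4888 -0.0634  0.1009] ori [1.7998e+02 8.0000e-02 1.2900e+01] F [-0.   0.5 -0.7] op 0.07
roll total -0.002 then shift cm [-0.05 -0.02  5.89] norm 5.9
```

View pics/r_z.png

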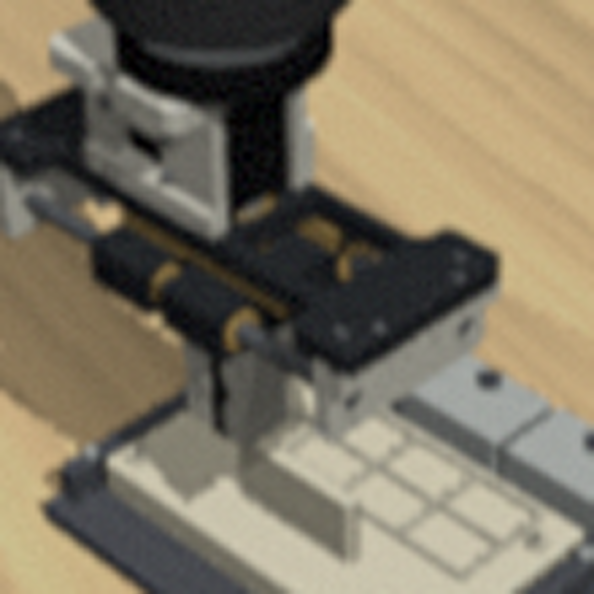

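View pics/r_t.png

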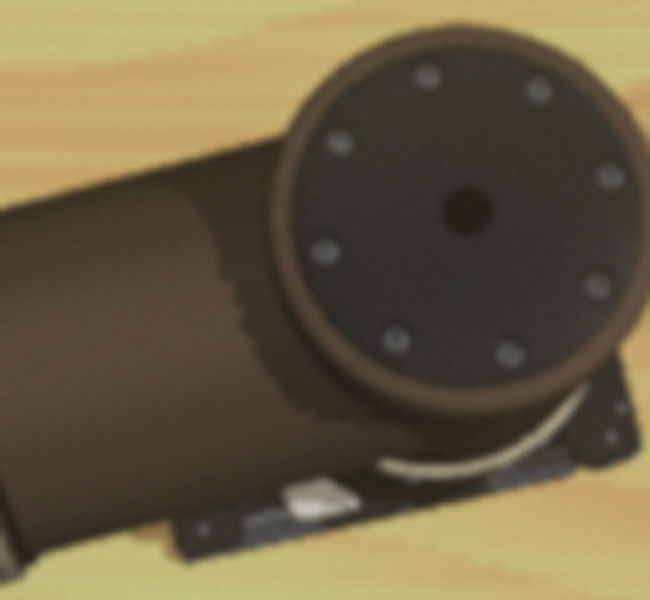

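Request:
jog_arm --commands '[{"x":0,"y":0,"z":1.5,"roll":0},{"x":0,"y":0,"z":2,"roll":0},{"x":0,"y":0,"z":1.6,"roll":0},{"x":0,"y":0,"z":0.7,"roll":0},{"x":0,"y":0,"z":0,"roll":0},{"x":0,"y":0,"z":0,"roll":0}]'

```text
clock: 29.55
tool_pos: [0.4895, -0.0632, 0.0438]
orientation: [180.0, -0.1, 13.0]
force: [0.5, 0.1, 0.6]
opening: 0.0005
```

```bash
python3 mv.py 0.4882 -0.0634 0.042 13;python3 - <<'E'
from h import *
s=snap("side");crop(s,230,150,110,110,5.4,"s_z")
E
```

```text
t 29.55 tcp [ 0.4895 -0.0632  0.0438] ori [ 1.7999e+02 -6.0000e-02  1.3020e+01] F [0.5 0.1 0.6] op 0.05
roll total 0.0 then shift cm [-0.13 -0.01  0.18] norm 0.2
```

View pics/s_z.png

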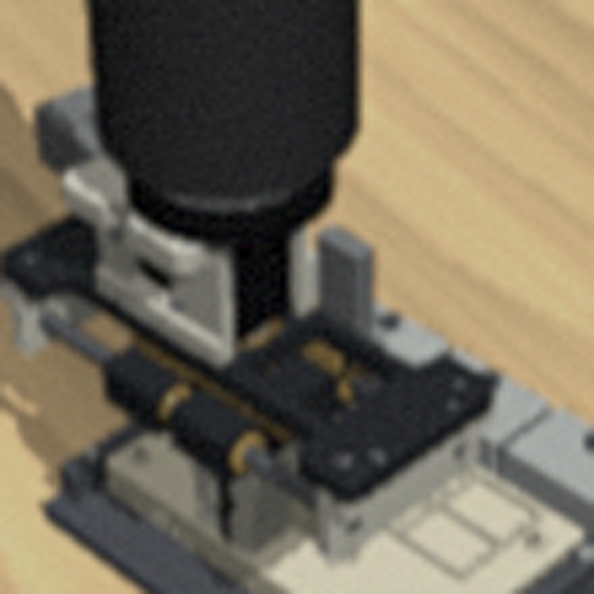

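Request:
jog_arm --commands '[{"x":0.3,"y":0,"z":0,"roll":0},{"x":0.3,"y":0,"z":0,"roll":0},{"x":0.3,"y":0,"z":0,"roll":0},{"x":0,"y":0,"z":0,"roll":0},{"x":0,"y":0,"z":0,"roll":0}]'

```text
clock: 30.1
tool_pos: [0.4976, -0.0613, 0.0429]
orientation: [-180.0, 0.0, 13.0]
force: [-0.0, -0.3, -0.5]
opening: 0.0006
```

Request:
jog_arm --commands '[{"x":0.2,"y":0,"z":0,"roll":0},{"x":0.2,"y":0,"z":0,"roll":0},{"x":0,"y":0,"z":0,"roll":0},{"x":0,"y":0,"z":0,"roll":0}]'

```text
clock: 30.5
tool_pos: [0.5015, -0.0604, 0.0429]
orientation: [-180.0, 0.0, 13.0]
force: [0.6, -0.7, 0.7]
opening: 0.0005
```

Request:
jog_arm --commands '[{"x":0.2,"y":0,"z":0,"roll":0},{"x":0.2,"y":0,"z":0,"roll":0},{"x":0,"y":0,"z":0,"roll":0},{"x":0,"y":0,"z":0,"roll":0}]'

```text
clock: 30.9
tool_pos: [0.5048, -0.0596, 0.0428]
orientation: [-180.0, 0.1, 13.0]
force: [-2.9, -1.5, 2.4]
opening: 0.0006
```

Request:
jog_arm --commands '[{"x":0.2,"y":0,"z":0,"roll":0},{"x":0.2,"y":0,"z":0,"roll":0},{"x":0,"y":0,"z":0,"roll":0},{"x":0,"y":0,"z":0,"roll":0}]'

```text
clock: 31.3
tool_pos: [0.509, -0.0587, 0.0428]
orientation: [-180.0, 0.0, 13.0]
force: [-4.0, 0.1, 1.6]
opening: 0.0008
```

Request:
jog_arm --commands '[{"x":0.15,"y":0,"z":0,"roll":0},{"x":0.15,"y":0,"z":0,"roll":0},{"x":0,"y":0,"z":0,"roll":0},{"x":0,"y":0,"z":0,"roll":0}]'

```text
clock: 31.7
tool_pos: [0.5114, -0.0581, 0.0428]
orientation: [-180.0, 0.1, 13.0]
force: [-6.2, -1.4, 3.3]
opening: 0.0007
```

Request:
jog_arm --commands '[{"x":0.1,"y":0,"z":0,"roll":0},{"x":0,"y":0,"z":0,"roll":0},{"x":0,"y":0,"z":0,"roll":0},{"x":0,"y":0,"z":0,"roll":0}]'

```text
clock: 32.1
tool_pos: [0.5114, -0.0581, 0.0427]
orientation: [-180.0, 0.2, 13.0]
force: [-8.4, -0.3, 6.2]
opening: 0.0007
```

```bash
python3 mv.py 0.4882 -0.0634 0.042 13;python3 - <<'E'
from h import *
s=snap("side");crop(s,230,150,110,110,5.4,"u_z")
E
```

```text
t 32.1 tcp [ 0.5114 -0.0581  0.0427] ori [-179.99    0.18   13.  ] F [-8.4 -0.3  6.2] op 0.07
roll total -0.0 then shift cm [-2.38 -0.01  0.07] norm 2.4
```

View pics/u_z.png

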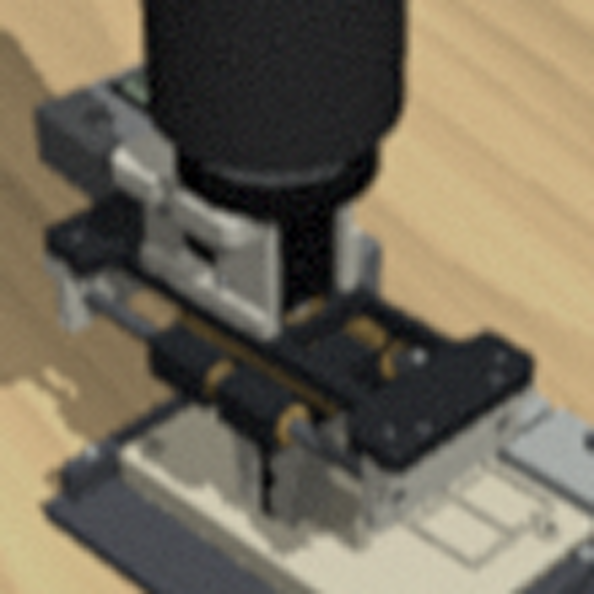

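Run:
```python
from h import *
s=last("side");T=np.array([.5114,-.0581]);a=np.radians(13);Rl=np.array([[np.cos(a),np.sin(a)],[-np.sin(a),np.cos(a)]])
for px in((362,545),(540,400),(68,325),(265,512)):
    uv=np.array(px)/5.4+[230,150]-.5
    for z in(.043,.06,.085,.108): 
        p=onz(s,uv,z); print(px,z,(Rl@(p[:2]-T)).round(3))
```

```text
(362, 545) 0.043 [ 0.005 -0.039]
(362, 545) 0.06 [-0.008 -0.051]
(362, 545) 0.085 [-0.027 -0.069]
(362, 545) 0.108 [-0.044 -0.086]
(540, 400) 0.043 [ 0.124 -0.031]
(540, 400) 0.06 [ 0.107 -0.043]
(540, 400) 0.085 [ 0.083 -0.062]
(540, 400) 0.108 [ 0.062 -0.079]
(68, 325) 0.043 [0.015 0.155]
(68, 325) 0.06 [0.002 0.138]
(68, 325) 0.085 [-0.018  0.112]
(68, 325) 0.108 [-0.036  0.088]
(265, 512) 0.043 [-0.009  0.003]
(265, 512) 0.06 [-0.021 -0.011]
(265, 512) 0.085 [-0.04 -0.03]
(265, 512) 0.108 [-0.057 -0.049]
```

Request:
jog_arm --commands '[{"x":0.1,"y":0,"z":0,"roll":0},{"x":0,"y":0,"z":0,"roll":0},{"x":0,"y":0,"z":0,"roll":0},{"x":0,"y":0,"z":0,"roll":0}]'

```text
clock: 32.55
tool_pos: [0.5114, -0.0581, 0.0427]
orientation: [-180.0, 0.3, 13.0]
force: [-12.0, -1.2, 10.0]
opening: 0.0006
```

Request:
jog_arm --commands '[{"x":0.1,"y":0,"z":-0.03,"roll":0},{"x":0,"y":0,"z":0,"roll":0},{"x":0,"y":0,"z":0,"roll":0},{"x":0,"y":0,"z":0,"roll":0}]'

```text
clock: 32.95
tool_pos: [0.5114, -0.0581, 0.0427]
orientation: [-180.0, 0.4, 13.0]
force: [-14.1, -1.7, 10.3]
opening: 0.0003
```

Request:
jog_arm --commands '[{"x":0.03,"y":0,"z":-0.06,"roll":0},{"x":0,"y":0,"z":0,"roll":0},{"x":0,"y":0,"z":0,"roll":0},{"x":0,"y":0,"z":0,"roll":0}]'

```text
clock: 33.35
tool_pos: [0.5114, -0.0581, 0.0427]
orientation: [-180.0, 0.4, 13.0]
force: [-12.2, -1.3, 3.7]
opening: 0.0003
```

```bash
python3 mv.py 0.4882 -0.0634 0.042 13;python3 - <<'E'
from h import *
s=snap("side");crop(s,140,120,220,170,3.6,"v_z");t=snap("top","v_t")
E
```

```text
t 33.35 tcp [ 0.5114 -0.0581  0.0427] ori [-179.97    0.41   12.95] F [-12.2  -1.3   3.7] op 0.03
roll total -0.001 then shift cm [-2.38 -0.01  0.07] norm 2.4
```

View pics/v_z.png

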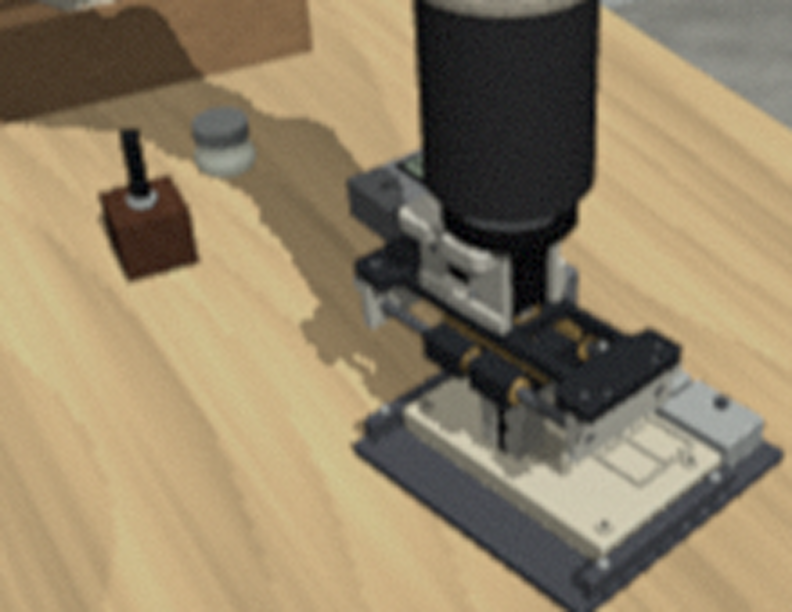

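View pics/v_t.png

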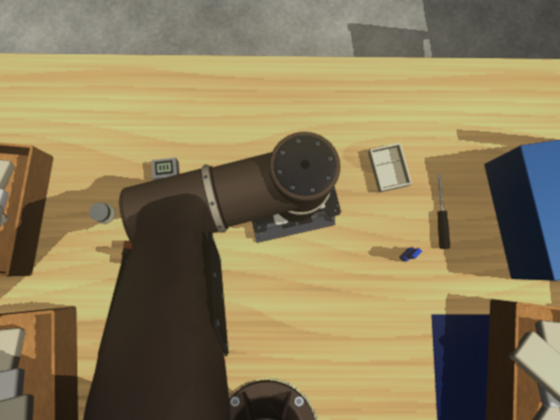

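Run:
```python
from ov import *
s=last("side")
for d in(0,.004,.008,.0115):print(d,((proj(s,W(B["jig"],[(-.03+d,-.088,.028),(-.03+d,.088,.028),(.08+d,-.088,.028)]))-[140,120]+.5)*3.6).round(0).tolist())
crop(s,255,220,100,70,8,"w")
# spacer top (pinched)
```

```text
0 [[592.0, 557.0], [393.0, 415.0], [715.0, 463.0]]
0.004 [[597.0, 553.0], [397.0, 412.0], [719.0, 460.0]]
0.008 [[602.0, 550.0], [402.0, 409.0], [723.0, 457.0]]
0.0115 [[606.0, 546.0], [406.0, 406.0], [726.0, 454.0]]
```

View pics/w.png

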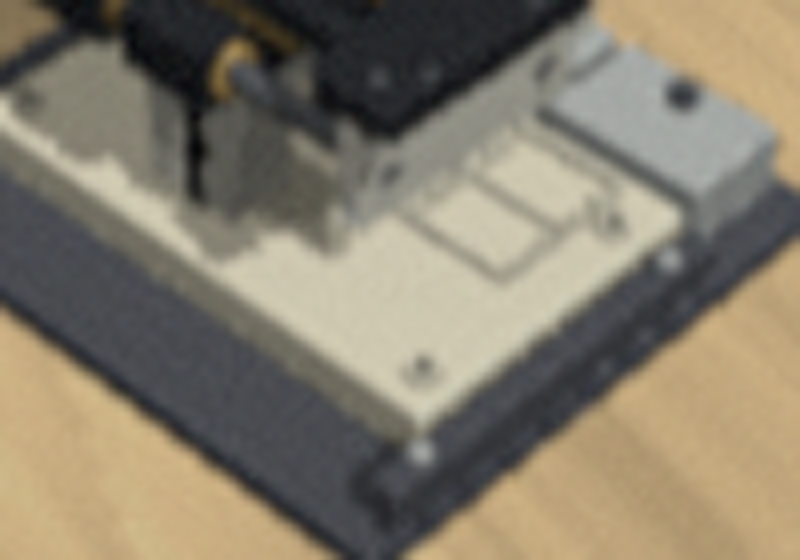

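Request:
jog_arm --commands '[{"x":0.08,"y":0,"z":-0.03,"roll":0},{"x":0,"y":0,"z":0,"roll":0},{"x":0,"y":0,"z":0,"roll":0},{"x":0,"y":0,"z":0,"roll":0},{"x":0,"y":0,"z":0,"roll":0}]'

```text
clock: 33.95
tool_pos: [0.5114, -0.0581, 0.0428]
orientation: [-180.0, 0.5, 12.9]
force: [-13.8, -1.9, 4.2]
opening: 0.0003
```

Request:
jog_arm --commands '[{"x":0,"y":0,"z":0,"roll":0},{"x":0,"y":0,"z":0,"roll":0},{"x":0,"y":0,"z":0,"roll":0}]'

```text
clock: 34.25
tool_pos: [0.5114, -0.0581, 0.0428]
orientation: [-180.0, 0.5, 12.9]
force: [-14.3, -1.9, 4.1]
opening: 0.0004
```

Position has stalled and the push is steady at about 14 N, so I'm handing in.

```bash
python3 -c "
from plant import ctrl
print(ctrl.close_job())"
```

```text
the job is handed in; nothing more can be done
None
```

I finished all the steps in the order asked and handed the job in at about 34 s, with the arm still holding the cover pressed.

- **Gauge button:** I pressed it with the stylus tip while the cover was at rest. The force rose from 1.3 N to 9.2 N and the tip stopped at its expected depth, so the button bottomed out.
- **Stylus:** It is back in its stand, upright with the flange seated, confirmed in the side picture. My first grip met the handle turned by about 9°, so I regripped it before lifting.
- **Spacer:** The grey spacer was lowered into the gap at the short block without touching the sides. I released it on the bed, and the picture showed it standing upright.
- **Cover:** The closed fingers push the rib with a steady 14 N or so, and the position no longer changes. Tool travel of about 7.3 mm and the shift in the picture (7–8 mm) fit the expected 8 mm within my measuring error of about 1 mm.

**Checks that fell short:**
- There is a 4 N upward reading on the wrist during the final push, probably friction on the rib.
- The two cameras disagreed by 2–3 mm on the jig's position.
- The gripper hid the spacer in the last pictures, so its pinch is inferred from the stall and the cover travel.

The shell, jar and screwdriver were left alone, and the last pictures show them where they were.

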